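Pin back a belt tensioner at the 30 degree mark

ROBOT

A 6-joint arm with a two-finger parallel gripper is mounted at the origin on the work surface. World frame = base frame: x ahead of the robot, y to its left, z up, the work surface at z = 0. Lengths are in m, angles in rad, forces in N, time in s.
With the tool pointing down it reaches from about 0.35 to 0.975 m from the base axis. Payload 4.9 kg.
Tool frame: the origin (TCP) lies at the very end of the fingers, on their centre line; the grasp point (between the pads) lies 19 mm behind it; z points along the fingers, x is the direction in which the jaws open and shut, and the axes are right-handed (so a half turn about z gives the same grasp; the last joint's range is limited). The gripper opens to 85 mm and grips with 20 to 120 N. Pads are 22 mm wide; open, the fingers measure 114 mm over their backs; the gripper's body (76 mm by 85 mm) begins 54 mm behind the grasp point. The pads swing forward as they close: fully open they stand 13 mm farther back than shut.
Start: joints at [1.01, 0.053, 1.613, -0, 1.476, -0.119], TCP at [0.267, 0.565, 0.231] pointing down, gripper open.
Joint ranges: [-3.01, 3.01], [-1.01, 2.22], [0.06, 2.58], [-1.02, 4.17], [0.09, 2.62], [-3.14, 3.14]. Speed limits (rad/s): [2.57, 2.57, 3.14, 3.14, 3.14, 3.14].

INTERFACE

Orientations are given as a rotation vector (axis times angle).
In Python, from station import monitor, imaging, ticket gives the robot as it stands.
- The arm moves only by the tool step_arm, never from a script. Its argument "targets" is one flat list of numbers, 4 for each row, row after row: the shift along the tool's x, y, z in m, then the turn about the tool's z in rad. In form: [tx, ty, tz, roll, tx, ty, tz, roll, ...]. A call has 1 to 12 rows; each row is the pose to reach, as a shift and turn from the pose measured when the call began, along the tool's axes at that moment; what a row does not reach only later rows make up. A row lasts 1/12 s, in which the tool goes at most 41.7 mm and 7.16 degrees, less where a joint would pass 70% of its speed; a pose out of reach is approached as far as the arm can. A call with a gripper value outside its range is refused whole. "grip" is the finger opening in m, from 0 to 0.0854, set as the call begins (left out, the last holds). The fingers move at their own pace and stop on an object; "force" is the grip in N (left out, the last holds). Time passes only in rows, so rows that repeat a pose let the fingers close. It gives the time, the measured TCP pose, the force and the opening at its end, in the units of the state.
- monitor.get_obs(): the state, without advancing time (a new reading comes with each control period).
- imaging.get_image(name): name is "side" or "top" or "wrist"; returns a dict with "color" (400x640x3 uint8, red, green, blue), "depth" (400x640 float32, m along the optical axis (not along the pixel's ray), 0 where there is no reading), "fov_y" (degrees; the focal length in pixels is half the picture's height over the tangent of half this angle, whatever the lens; pixels are square), "cx", "cy" (the principal point, pixels), "R" (3x3) and "t" (3): a world point X has camera coordinates R X + t. Camera axes: x right, y down, z forward; pixel columns grow to the right and rows downward; lengths in m; the calibration is good to about 2 mm. A picture is of the moment at which its call begins.
- ticket.finish_job(): hands the job in, once; it reports no verdict.
Trained networks look in a picture, given as the dict that the camera call returned (one of the last four; its "shot" number tells which), for a name from the list of things; names that differ only in an ending like _2 or _b are one class to them, and where a whole thing is asked for, a point or a joint stands for the part that bears it (a point fixed in the world has none). Each returns a list of dicts, best first, with "score" (0 to 1); they miss things now and then, are a little off and sometimes report something else, mostly with a low value. They report only what shows in the picture. A call takes as long as a camera call. They do not tell look-alikes from the thing itself.
- imaging.search_frame(name, picture): "uv" ([column, row] in pixels, amid what is visible of it).
- imaging.mark_of(name, picture): "uv" ([column, row] in pixels: a listed point, or the origin of a listed thing).
The state is a dict: "t": time; "q": joint angles; "dq": joint speeds; "effort": joint torques, N m; "tool_pos": TCP position; "tool_rot": TCP orientation; "contact_force": force on the tool from outside, world axes, zero at the start; "wrist_torque": the same for the moment, N m; "opening": finger opening in m.
Only numpy, scipy, OpenCV 4.12 (cv2) and the standard library are available. Lean on these libraries where they do the work, as an engineer would, in place of code of your own. Each camera call takes 0.05 s, during which the arm holds its last target.

TASK

The mixer's drive base has its hood off for a new belt. Take the lock pin from its stand, put it through the eye of the sprung tensioner arm, push the arm round with it to between 22 and 38 degrees on the scale, feel lightly there for the index plate's middle hole and seat the pin fully home in it, so that it holds the arm back when you let go. Do not force the pin against the plate or the arm (keep the push below about 15 N), never let the arm snap back, and leave the mortar, bottle and cap where they are.

Things in the scene. Friction and masses are not known exactly. Their poses are not given: they have to be found in the camera images.
- housing: grey mixer drive base, fixed, 230 (x) x 200 (y) mm, deck 29 mm high; aluminium pulleys up to 59 mm above the bench at its +x corners. Origin: centre of its underside. The arm's pivot axis is vertical at x +75, y 0 mm. On the deck at its -x end runs a white scale round the pivot with black marks each 5 degrees, 0 to 60, long ones each 10
- pivot (a point): point on the pivot axis 30 mm above the bench, level with the top of the dark steel index plate (44 x 132 mm) in the deck under the arm's eye; axes as the base's. The plate has three through holes, 11.5 mm wide, 110 mm (within 1 mm) from the pivot, 18 degrees apart. The plate is adjustable: its middle hole may lie anywhere from 23 to 37 degrees of arm travel, the others 18 either side
- tensioner (a joint): turn of the tensioner arm (rad), what its pointer shows on the scale: 0 at rest, 0.524 at the 30 degree mark, stop at 1.01; grows anticlockwise seen from above. A spring pulls it back: 4 N at the eye at rest, 7 N at 30 degrees, 10 N at the stop. At 0 the arm points from the pivot along the base's -x turned 30 degrees towards its +y; at 30 degrees straight along its -x
- tensioner_eye (a point): centre of the 13 mm through eye in the arm's free end, on the arm's top face, 44 mm above the bench, 110 mm from the pivot; x axis points to the pivot. Steel arm 22 mm wide (30 mm square round the eye), 12 mm thick, 2 mm above the index plate; its pointer runs over the scale. A black roller, 30 mm wide, stands 16 mm above the arm 52 mm from the pivot
- pin_grip (a point): centre of the lock pin's black grip, 22 x 22 mm, 40 mm tall; x, y square to its sides, z up the pin; 55 to 90 g in all. Below the grip a steel collar, 26 mm wide, 4 mm thick, its underside 24 mm below this point; then a 10 mm shank, 38 mm long. It stands loosely in its stand, collar on top. Home in the base the collar lies on the arm and this point is 68 mm above the bench
- pin_tip (a point): lower end of the pin on its axis, 62 mm below the centre of the grip; its edge is chamfered by 1 mm; axes as the grip's. Fully home in a hole it is 6 mm above the bench, 24 mm below the index plate's top
- stand: grey plastic block, fixed, 60 x 60 x 50 mm, with a 14 mm hole down its middle in which the pin stands; lift the pin 40 mm to clear it; origin at the centre of its underside
- mortar: white ceramic mortar, loose, 100 mm wide at the rim, 62 mm tall; origin at the centre of its underside; to be left alone
- bottle: amber bottle with a black cap, loose, 62 mm wide, 125 mm tall; origin at the centre of its underside; to be left alone
- cap: red screw cap lying on the bench, loose, 34 mm wide, 14 mm tall; origin at the centre of its underside; to be left alone
There are look-alikes about, which are no part of the job. What is shaped like the part that bears pin_grip but blue or pink is not meant.

How it is judged:
On the way, in this order (a step that is already met when the one before it is completed fails the run):
1. the pin is in the eye of the resting arm (horizontal distance between pin_tip and tensioner_eye below 0.005 m and z of pin_tip in the frame of tensioner_eye below -0.004 m and value of joint tensioner below 0.15 rad), for 0.1 s.
2. the pin, in the eye, has pushed the arm to the region of the middle hole (horizontal distance between pin_tip and tensioner_eye below 0.006 m and z of pin_tip in the frame of tensioner_eye below -0.003 m and value of joint tensioner above 0.35 rad), for 0.1 s.
At the end, for the whole second after the job is handed in: the pin, let go, stands through the arm's eye down in the middle hole, its tip within 5 mm of the eye's axis and at least 20.5 mm below the index plate's top (fully home is 24 mm), leaning less than 0.2 rad, and holds the arm still at 0.36 to 0.67 rad (only the middle hole can lie there) (value of joint tensioner between 0.36 and 0.67 rad and horizontal distance between pin_tip and tensioner_eye below 0.005 m and z of pin_tip in the frame of housing below 0.0095 m and angle between pin_grip's own z axis and vertical below 0.2 rad and velocity of joint tensioner between -0.05 and 0.05 rad/s); the robot touches nothing.
It fails at once if the drive base or its arm is pushed with more than 25 N before the pin has dropped into the hole (contact force between housing and anything else above 25 N and z of pin_tip in the frame of housing above 0.024 m).
It fails at once if the arm snaps back (faster than 1.5 rad/s) (velocity of joint tensioner below -1.5 rad/s).
It fails at once if the mortar, bottle or cap is moved by more than 20 mm (distance of any of mortar, bottle, cap from where it was at the start of the episode above 0.02 m).
It also fails if it takes over 72 s, if anything falls off the work surface, if the arm or the gripper's body presses on something with over 40 N, if the wrist force passes 120 N, or if a joint passes its speed limit or range.

## Working session

There is one attempt and no reset: what is moved stays moved. The work goes in short steps, Python scripts to look and compute and a tool call to move; the robot and the scene stay as the last step left them, time stands still between calls to the robot, and variables do not carry over. Pictures are saved under pics/ and viewed, and the job is handed in when it is done.

Besides the shell and the picture viewer there is one more tool, called as name(argument=value, ...), one argument or row to a line, values as JSON. step_arm: Moves the arm, as the interface text tells. Its arguments: {"type":"object","properties":{"targets":{"type":"array","items":{"type":"number"}},"grip":{"type":"number"},"force":{"type":"number"}},"required":["targets"]}

```bash
ls; mkdir -p pics; cat > h.py <<'E'
import numpy as np, cv2
from station import monitor, imaging, ticket
def K(p):
    f=p["color"].shape[0]/2/np.tan(np.radians(p["fov_y"])/2); return f,p["cx"],p["cy"]
def w(p,uv,z):
    """world point on pixel ray at height z"""
    f,cx,cy=K(p);R=np.array(p["R"]);t=np.array(p["t"])
    d=R.T@np.array([(uv[0]-cx)/f,(uv[1]-cy)/f,1]);c=-R.T@t
    return c+d*(z-c[2])/d[2]
def wd(p,uv):
    f,cx,cy=K(p);R=np.array(p["R"]);t=np.array(p["t"])
    d=p["depth"][int(round(uv[1])),int(round(uv[0]))]
    return R.T@(np.array([(uv[0]-cx)/f,(uv[1]-cy)/f,1])*d-t), d
def pr(p,X):
    f,cx,cy=K(p);c=np.array(p["R"])@np.array(X)+np.array(p["t"]);return np.array([f*c[0]/c[2]+cx,f*c[1]/c[2]+cy])
def save(n,im): cv2.imwrite("pics/"+n+".png",im[:,:,::-1])
E
python3 - <<'E'
from h import *
print(monitor.get_obs())
for c in ["top","side","wrist"]:
    p=imaging.get_image(c); save(c+"0",p["color"])
    print(c,p["fov_y"],p["cx"],p["cy"],"cam",-np.array(p["R"]).T@np.array(p["t"]))
    for n in ["housing","pivot","tensioner_eye","pin_grip","pin_tip","stand","mortar","bottle","cap"]:
        print(n,[( [round(x) for x in m["uv"]],round(m["score"],2)) for m in imaging.mark_of(n,p)[:4]])
E
```

```text
pics
{'t': 0.0, 'q': array([ 1.01000836e+00,  5.33925858e-02,  1.61431360e+00, -2.21276363e-06,
        1.47597854e+00, -1.18977141e-01]), 'dq': array([ 0.00011531, -0.00151747, -0.00131852,  0.00351804, -0.001022  ,
        0.00085047]), 'effort': array([ 4.31338515e-05, -3.93678832e+01, -3.70174992e+01, -1.40791076e-04,
        7.00020013e-03, -5.83459084e-06]), 'tool_pos': array([0.26688771, 0.56445902, 0.23002916]), 'tool_rot': array([ 2.65344153,  1.68022843, -0.0029631 ]), 'contact_force': array([ 1.49802929,  0.44312925, -0.00906097]), 'wrist_torque': array([-0.0262509 ,  0.00412163,  0.00126849]), 'opening': 0.0856583641580412}
top 45.01489256663905 314.2003379545474 198.52513968553123 cam [0.42290204 0.01310657 1.16723852]
housing [([297, 171], 0.94)]
pivot [([301, 136], 0.98)]
tensioner_eye [([272, 171], 0.6)]
pin_grip [([204, 227], 0.54), ([177, 260], 0.45), ([215, 262], 0.45)]
pin_tip [([183, 258], 0.47)]
stand [([206, 227], 0.75), ([204, 227], 0.64)]
mortar [([434, 243], 0.79)]
bottle [([444, 165], 0.84)]
cap [([188, 156], 0.44)]
side 44.6658120428739 326.8767260093032 197.6356155274648 cam [-0.0376158  -0.54083913  0.67903186]
housing [([331, 203], 0.57)]
pivot [([356, 183], 0.69)]
tensioner_eye [([310, 182], 0.83), ([401, 333], 0.48)]
pin_grip [([221, 166], 0.56), ([178, 172], 0.55)]
pin_tip [([207, 215], 0.55), ([182, 198], 0.5)]
stand [([223, 191], 0.73), ([354, 181], 0.49)]
mortar [([401, 331], 0.73), ([331, 204], 0.45)]
bottle [([473, 280], 0.92)]
cap [([264, 154], 0.57)]
wrist 62.11256128094096 323.7949864734884 195.3223723934319 cam [0.20501281 0.59447356 0.37356305]
housing []
pivot []
tensioner_eye []
pin_grip [([101, 393], 0.75)]
pin_tip []
stand []
mortar []
bottle []
cap []
```

View pics/top0.png

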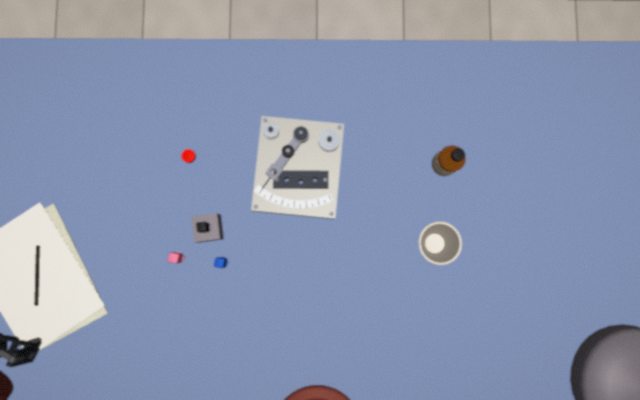

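View pics/side0.png

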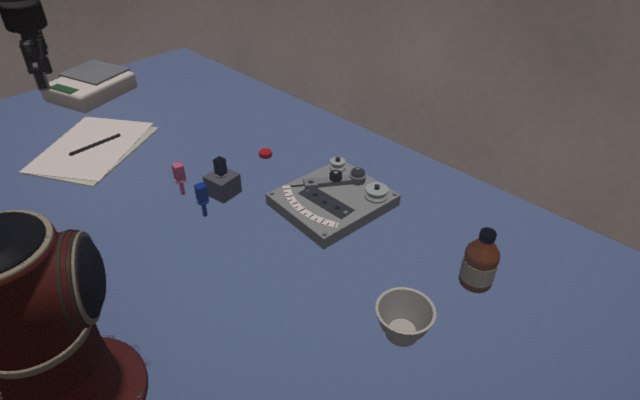

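View pics/wrist0.png

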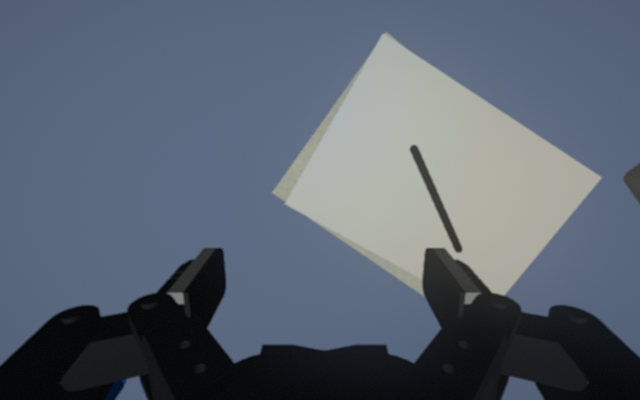

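```bash
python3 - <<'E'
from h import *
p=imaging.get_image("top")
for n,uv,z in [("pinTop",(203,227),.094),("pink",(176,257),.02),("blue",(220,262),.02),("pivot",(301,134),.06),("eye",(272,171),.044),("cap",(188,156),.014),("bottle",(444,165),0),("mortar",(440,243),.06),
 ("c1",(263,117),.029),("c2",(344,124),.029),("c3",(336,218),.029),("c4",(251,211),.029)]:
    print(n,w(p,uv,z).round(4),wd(p,uv)[0].round(4))
im=p["color"][95:280,150:360]; save("top1",cv2.resize(im,None,fx=3.8,fy=3.2,interpolation=cv2.INTER_CUBIC))
from scipy.spatial.transform import Rotation as Ro
print(Ro.from_rotvec(monitor.get_obs()["tool_rot"]).as_matrix().round(3))
E
```

```text
pinTop [0.4695 0.2545 0.094 ] [0.4697 0.2553 0.0904]
pink [0.4019 0.3328 0.02  ] [0.403  0.3157 0.0814]
blue [0.3905 0.229  0.02  ] [0.3922 0.2179 0.0786]
pivot [0.6891 0.0392 0.06  ] [0.6883 0.0391 0.0635]
eye [0.6039 0.1072 0.044 ] [0.6068 0.1087 0.0262]
cap [0.6446 0.3134 0.014 ] [0.6455 0.3146 0.0096]
bottle [ 0.6276 -0.3105  0.    ] [ 0.6129 -0.2873  0.0837]
mortar [ 0.4364 -0.2803  0.06  ] [ 0.4369 -0.2927  0.0133]
c1 [0.7379 0.1318 0.029 ] [0.7387 0.1321 0.0263]
c2 [ 0.7216 -0.0636  0.029 ] [ 7.293e-01 -6.550e-02 -3.000e-04]
c3 [ 0.4947 -0.044   0.029 ] [ 0.4965 -0.0454  0.0007]
c4 [0.5105 0.1569 0.029 ] [5.127e-01 1.605e-01 3.000e-04]
[[ 0.428  0.904 -0.   ]
 [ 0.904 -0.428  0.   ]
 [-0.    -0.    -1.   ]]
```

View pics/top1.png

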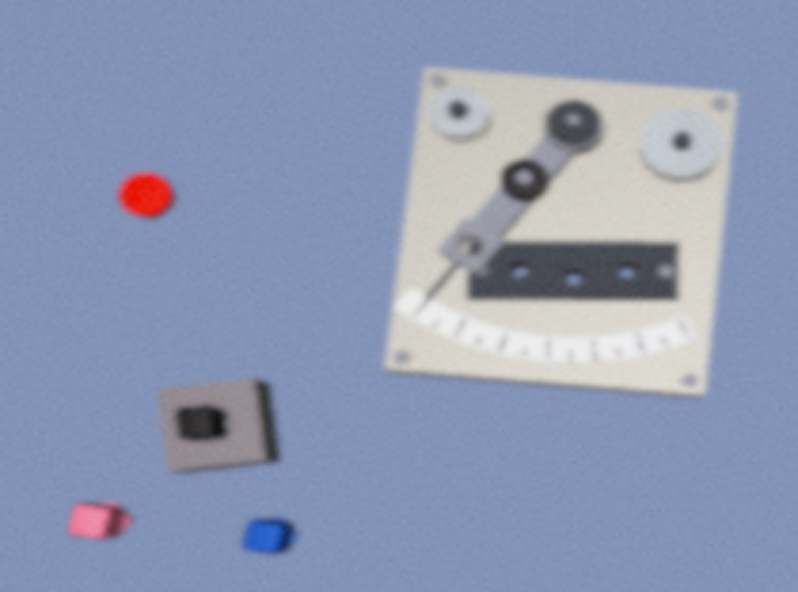

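```bash
python3 - <<'E'
from h import *
from scipy.spatial.transform import Rotation as Ro
p=imaging.get_image("wrist"); o=monitor.get_obs(); T=Ro.from_rotvec(o["tool_rot"]).as_matrix()
R=np.array(p["R"]); t=np.array(p["t"])
print("R cam<-tool\n",(R@T).round(4)); print("cam in tool",(T.T@(-R.T@t-o["tool_pos"])).round(4))
for dz in (0,.05,.1,.13,.16,.2):
  print(dz,pr(p,o["tool_pos"]+T@[0,0,dz]))
E
```

```text
R cam<-tool
 [[ 1.000e+00 -5.000e-04 -4.000e-04]
 [ 3.000e-04  9.629e-01 -2.697e-01]
 [ 5.000e-04  2.697e-01  9.629e-01]]
cam in tool [ 1.000e-04 -6.880e-02 -1.422e-01]
0 [323.45770967 254.92369918]
0.05 [323.50528143 218.84744654]
0.1 [323.53466293 196.56585199]
0.13 [323.5474541  186.86561175]
0.16 [323.55785829 178.97554923]
0.2 [323.56904453 170.49241819]
```

step_arm(
  targets=[-0.02,0.035,0,0,-0.04,0.065,0,0,-0.06,0.095,0,0,-0.08,0.13,0,0,-0.1,0.16,0,0,-0.12,0.19,0,0,-0.14,0.225,0,0,-0.16,0.255,0,0,-0.18,0.285,0,0,-0.193,0.306,0,0,-0.193,0.306,0,0,-0.193,0.306,0,0],
)

```text
t: 2.6
tool_pos: [0.4618, 0.2588, 0.2314]
tool_rot: [-2.656, -1.677, -0.0]
contact_force: [-0.4, -0.4, -0.2]
opening: 0.0854
```

```bash
python3 - <<'E'
from h import *
p=imaging.get_image("wrist"); save("w1",p["color"]); print(monitor.get_obs()["tool_pos"],p["t"])
for n in ["stand","pin_grip","pin_tip","tensioner_eye"]:
    print(n,[( [round(x,1) for x in m["uv"]],round(m["score"],2)) for m in imaging.mark_of(n,p)[:4]])
E
```

```text
[0.46133686 0.25960681 0.23135891] [-0.43240002 -0.32892504  0.29565652]
stand [([328.7, 171.7], 0.69)]
pin_grip [([253.8, 124.5], 0.71), ([328.4, 185.8], 0.69), ([359.9, 89.1], 0.67)]
pin_tip []
tensioner_eye [([252.6, 334.6], 0.74)]
```

View pics/w1.png

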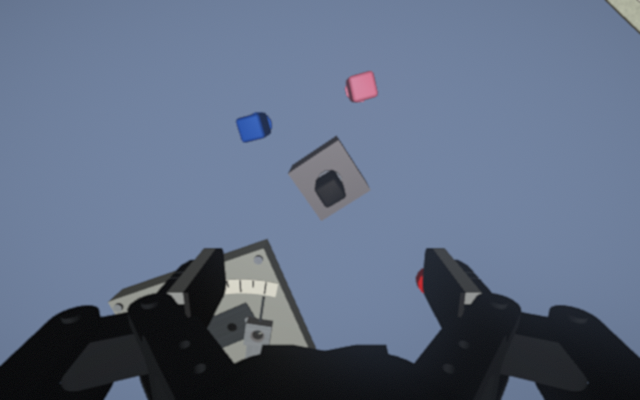

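```bash
python3 - <<'E'
from h import *
p=imaging.get_image("wrist")
c=p["color"][120:240,270:400]; c=cv2.resize(c,None,fx=6,fy=5,interpolation=cv2.INTER_CUBIC); c=np.clip(c.astype(float)*2,0,255).astype(np.uint8); save("w1c",c)
hsv=p["color"].astype(int).sum(2)
print(hsv[165:212,310:350:1][::3,::2])
print(w(p,(330,190),.094),w(p,(328.4,185.8),.074))
E
```

```text
[[397 395 395 395 392 395 394 395 392 396 394 393 394 394 396 396 396 394
  395 394]
 [392 393 393 392 395 394 393 393 393 394 394 392 396 394 394 394 393 393
  392 392]
 [390 390 391 392 392 391 383 367 359 324 304 333 383 393 394 394 392 391
  390 390]
 [392 391 390 390 380 363 365 349 237 143 122 124 216 341 375 393 390 390
  389 389]
 [388 393 392 371 339 299 181 129 124 129 129 124 136 271 371 385 388 386
  386 388]
 [389 389 358 218 136 126 124 127 131 130 133 136 127 131 278 382 386 386
  386 385]
 [386 388 263 120 128 125 127 128 135 155 177 184 150 126 137 300 385 386
  385 384]
 [386 374 208 124 129 131 145 168 184 191 191 193 181 148 127 137 307 383
  383 382]
 [386 365 175 135 150 169 181 188 186 185 187 188 185 172 144 123 228 375
  383 380]
 [386 364 198 161 176 180 182 184 181 181 181 178 176 173 164 141 164 337
  380 381]
 [383 386 317 169 164 176 175 173 176 175 175 171 169 164 163 154 137 314
  377 377]
 [382 380 378 307 159 162 171 168 172 173 168 167 164 162 156 151 157 295
  374 375]
 [380 379 380 380 301 161 162 167 166 166 162 161 156 150 167 234 333 378
  374 374]
 [378 379 377 377 377 301 162 159 160 157 152 152 199 287 365 376 373 376
  377 384]
 [379 374 377 375 377 372 303 171 150 165 264 351 374 372 373 372 375 391
  406 408]
 [404 378 371 374 374 375 375 357 353 368 374 374 369 369 380 398 406 409
  410 410]]
[0.46729656 0.26376559 0.094     ] [0.46792666 0.26224068 0.074     ]
```

View pics/w1c.png

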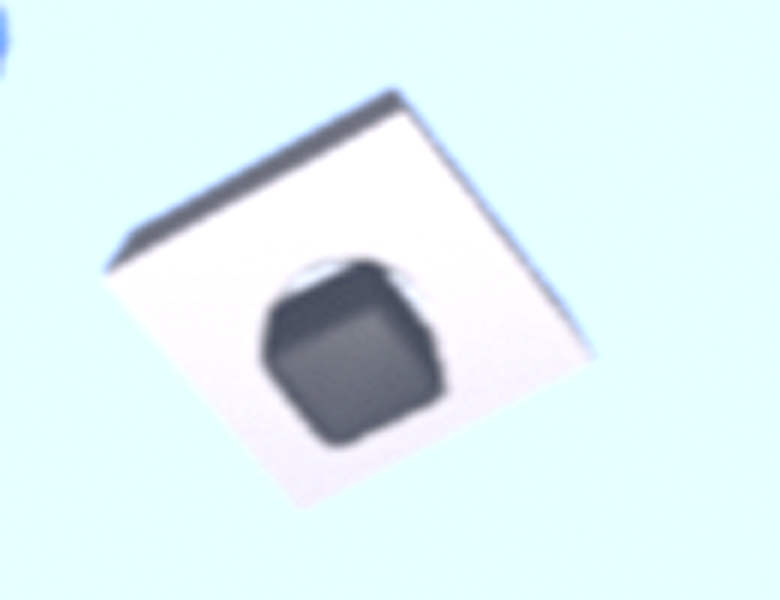

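```bash
python3 - <<'E'
from h import *
p=imaging.get_image("wrist"); o=monitor.get_obs()
from scipy.spatial.transform import Rotation as Ro
T=Ro.from_rotvec(o["tool_rot"]).as_matrix(); print(o["tool_pos"])
for uvs,z in (([(314.2,191.6),(332.5,182),(343.8,198.4),(325.8,209)],.094),([(287.8,174),(337.5,141.6),(369.5,191),(320.5,221.6)],.05)):
    W=np.array([w(p,u,z) for u in uvs]); c=W.mean(0); d=(np.roll(W,-1,0)-W)
    dt=d@T
    print(c.round(4),"tool rel",(T.T@(c-o["tool_pos"])).round(4),"len",np.linalg.norm(d,axis=1).round(4),"world ang",np.degrees(np.arctan2(d[:,1],d[:,0])).round(1),"tool ang",np.degrees(np.arctan2(dt[:,1],dt[:,0])).round(1))
E
```

```text
[0.46081735 0.2605057  0.23130495]
[0.4714 0.261  0.094 ] tool rel [0.0049 0.0094 0.1373] len [0.0181 0.0178 0.0185 0.0189] world ang [  93.2    9.   -83.4 -172.7] tool ang [ -28.4   55.8  148.2 -122.5]
[0.4709 0.2617 0.05  ] tool rel [0.0053 0.0086 0.1813] len [0.0585 0.0594 0.0593 0.0598] world ang [  97.9    8.4  -81.7 -172.4] tool ang [ -33.2   56.4  146.5 -122.8]
```

step_arm(
  targets=[0.002,0.004,0.02,-0.12,0.005,0.009,0.04,-0.24,0.005,0.009,0.06,-0.36,0.005,0.009,0.08,-0.48,0.005,0.009,0.1,-0.58,0.005,0.009,0.1,-0.58,0.005,0.009,0.1,-0.58,0.005,0.009,0.1,-0.58],
)

```text
t: 3.62
tool_pos: [0.4716, 0.2618, 0.1326]
tool_rot: [2.062, 2.369, 0.002]
contact_force: [-0.4, 0.3, 0.9]
opening: 0.0855
```

```bash
python3 - <<'E'
from h import *
p=imaging.get_image("wrist"); o=monitor.get_obs(); print(o["tool_pos"],o["tool_rot"],o["t"])
save("w2",cv2.convertScaleAbs(p["color"][100:400,170:490],alpha=1.7) if 0 else cv2.resize(np.clip(p["color"][130:330,230:430].astype(float)*2,0,255).astype(np.uint8),None,fx=3,fy=3,interpolation=cv2.INTER_CUBIC))
E
```

```text
[0.47201072 0.26184551 0.13317033] [2.06143697 2.36901606 0.00396295] 3.6667
```

View pics/w2.png

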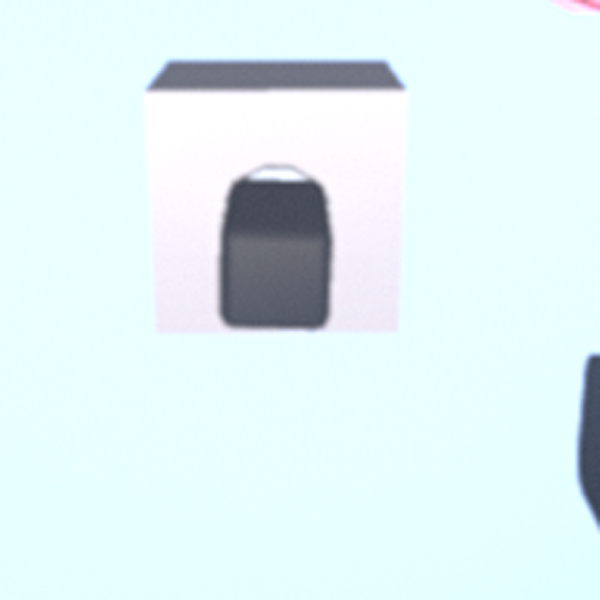

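```bash
python3 - <<'E'
from h import *
from scipy.spatial.transform import Rotation as Ro
p=imaging.get_image("wrist"); o=monitor.get_obs();T=Ro.from_rotvec(o["tool_rot"]).as_matrix(); print(o["tool_pos"])
for u in [(321.7,223.7),(303.3,223),(340,223),(321.7,208.5),(321.7,239)]:
    c=w(p,u,.094); print(c.round(4),(T.T@(c-o["tool_pos"])).round(4))
u0,v0=(147/3+230,90/3+130);print([ (T.T@(w(p,(230+a/3,130+b/3),.05)-o["tool_pos"])).round(4) for a,b in ((147,90),(405,90),(157,330),(398,330))])
E
```

```text
[0.47216218 0.26183045 0.13337206]
[0.4715 0.261  0.094 ] [-0.0007 -0.0009  0.0394]
[0.4726 0.2504 0.094 ] [-0.0114 -0.0013  0.0394]
[0.4696 0.2715 0.094 ] [ 0.0099 -0.0013  0.0394]
[0.4623 0.2598 0.094 ] [-0.0007 -0.0102  0.0393]
[0.481  0.2623 0.094 ] [-0.0007  0.0087  0.0394]
[array([-0.0302, -0.0308,  0.0833]), array([ 0.0287, -0.0308,  0.0833]), array([-0.0299,  0.0283,  0.0834]), array([0.029 , 0.0283, 0.0835])]
```

step_arm(
  targets=[-0.001,-0.001,0.03,0,-0.001,-0.001,0.055,0,-0.001,-0.001,0.07,0,-0.001,-0.001,0.076,0,-0.001,-0.001,0.076,0,-0.001,-0.001,0.076,0],
)

```text
t: 4.22
tool_pos: [0.4725, 0.2612, 0.0588]
tool_rot: [2.061, 2.368, 0.007]
contact_force: [-0.5, 0.0, -0.1]
opening: 0.0856
```

step_arm(
  targets=[0,0,0,0,0,0,0,0,0,0,0,0,0,0,0,0,0,0,0,0,0,0,0,0,0,0,0,0,0,0,0,0],
  grip=0.01,
  force=60,
)

```text
t: 4.88
tool_pos: [0.4729, 0.2613, 0.0593]
tool_rot: [2.061, 2.368, 0.009]
contact_force: [-1.2, 0.3, 2.3]
opening: 0.0217
```

```bash
python3 - <<'E'
from h import *
p=imaging.get_image("wrist"); o=monitor.get_obs(); print(o["tool_pos"],o["tool_rot"],o["t"],o["opening"],o["contact_force"],o["wrist_torque"])
save("w3",np.clip(p["color"].astype(float)*1.7,0,255).astype(np.uint8))
E
```

```text
[0.47290698 0.26131837 0.05929948] [2.06056755 2.36766513 0.00857095] 4.9333 0.021052994528669516 [ 0.05495082 -0.24255556  4.21676169] [-0.09871513  0.04483152 -0.02279583]
```

View pics/w3.png

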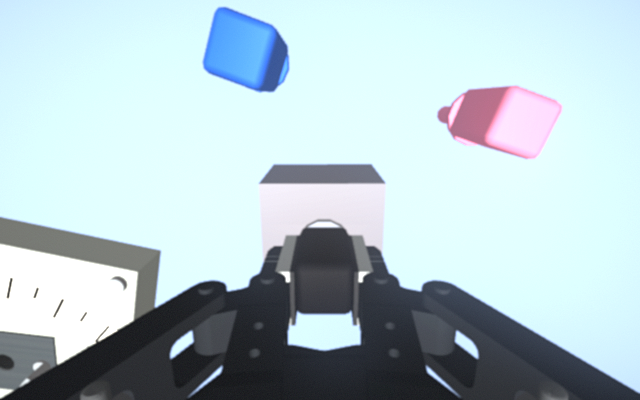

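step_arm(
  targets=[0,0,-0.02,0,0,0,-0.045,0,0,0,-0.07,0,-0.02,0.014,-0.08,0.1,-0.05,0.035,-0.08,0.2,-0.08,0.055,-0.08,0.3,-0.11,0.076,-0.08,0.4,-0.14,0.097,-0.08,0.5,-0.17,0.118,-0.08,0.58,-0.191,0.132,-0.08,0.58,-0.191,0.132,-0.08,0.58,-0.191,0.132,-0.08,0.58],
)

```text
t: 5.93
tool_pos: [0.6295, 0.0892, 0.1387]
tool_rot: [-2.656, -1.678, -0.007]
contact_force: [-1.0, -0.0, -1.7]
opening: 0.0209
```

step_arm(
  targets=[0,0,0,0,0,0,0,0],
)

```text
t: 6.1
tool_pos: [0.6283, 0.09, 0.1378]
tool_rot: [-2.654, -1.679, -0.005]
contact_force: [-0.0, 0.1, -1.5]
opening: 0.0211
```

```bash
python3 - <<'E'
from h import *
p=imaging.get_image("wrist"); o=monitor.get_obs(); print(o["tool_pos"],o["tool_rot"],o["t"],o["opening"],o["contact_force"],o["wrist_torque"])
for n in ["pivot","tensioner_eye","pin_grip","pin_tip"]:
    print(n,[( [round(x,1) for x in m["uv"]],round(m["score"],2)) for m in imaging.mark_of(n,p)[:3]])
save("w4",np.clip(p["color"].astype(float)*1.7,0,255).astype(np.uint8))
E
```

```text
[0.62839022 0.09014994 0.13799413] [-2.65364658 -1.67951289 -0.00533456] 6.15 0.021171570565711912 [-0.57185422  0.89926115 -1.37088912] [-0.03318148  0.00491415 -0.02583983]
pivot []
tensioner_eye [([327.7, 158.4], 0.69)]
pin_grip [([323.9, 267.0], 0.75)]
pin_tip [([324.3, 217.4], 0.92), ([276.3, 194.7], 0.5), ([589.8, 90.4], 0.5)]
```

View pics/w4.png

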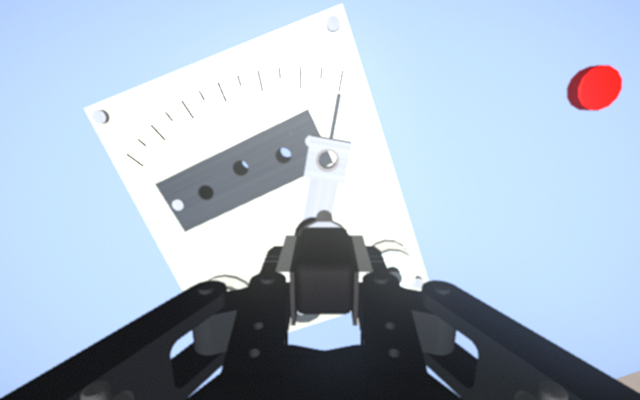

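```bash
python3 - <<'E'
from h import *
p=imaging.get_image("wrist"); np.save("w4.npy",p["color"])
c=cv2.resize(p["color"][50:250,80:370],None,fx=2.7,fy=2.7,interpolation=cv2.INTER_CUBIC); save("w4c",c)
c=cv2.resize(p["color"][130:230,180:360],None,fx=4.4,fy=4.4,interpolation=cv2.INTER_CUBIC); save("w4d",np.clip(c.astype(float)*1.3,0,255).astype(np.uint8))
E
```

```text
(no output)
```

View pics/w4c.png

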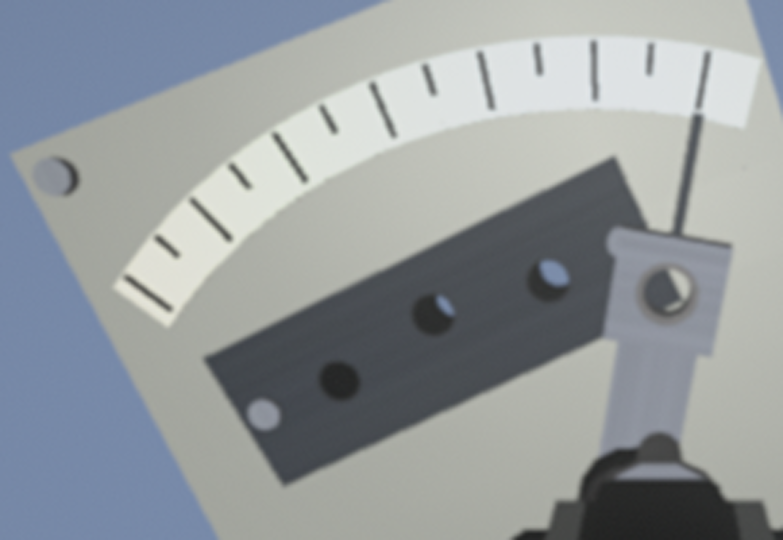

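View pics/w4d.png

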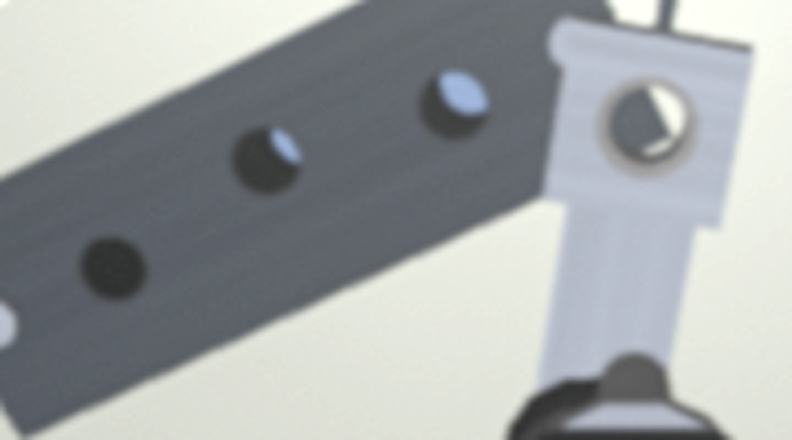

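```bash
cat > geo.py <<'E'
from h import *
from scipy.optimize import least_squares
from scipy.spatial.transform import Rotation as Ro
p=imaging.get_image("wrist"); o=monitor.get_obs();T=Ro.from_rotvec(o["tool_rot"]).as_matrix()
q=lambda a,b:(80+a/2.7,50+b/2.7)
outer=[(708,52),(594,40),(480,52),(373,83),(276,134),(192,199),(125,277)]
inner=[(699,108),(596,100),(491,108),(394,136),(305,181),(231,240),(171,311)]
holes=np.array([w(p,q(*h),.030) for h in [(548,280),(433,314),(339,381)]])[:,:2]
eye=w(p,q(666,292),.044)[:2]
O=np.array([w(p,q(*h),.0295) for h in outer])[:,:2];I=np.array([w(p,q(*h),.0295) for h in inner])[:,:2]
th=np.radians(np.arange(0,61,10))
def f(x):
    r=[]
    for P,R in((O,x[3]),(I,x[4])):
        r.append(P-np.c_[x[0]+R*np.cos(x[2]+th),x[1]+R*np.sin(x[2]+th)])
    return np.concatenate(r).ravel()
s=least_squares(f,[.69,.04,np.radians(144.5),.16,.14]); x=s.x
print("pivot",x[:2],"ang0",np.degrees(x[2]),"radii",x[3:],"rms mm",1e3*np.sqrt((s.fun**2).mean()))
for n,P in [("eye",eye)]+[("h%d"%i,h) for i,h in enumerate(holes)]:
    d=P-x[:2]; print(n,P.round(4),"r",np.hypot(*d).round(4),"deg",(np.degrees(np.arctan2(d[1],d[0])-x[2])).round(2),"tool rel",(T.T@np.r_[P-o["tool_pos"][:2],0]).round(4))
print("hole spacing",np.linalg.norm(np.diff(holes,axis=0),axis=1))
print("TCP",o["tool_pos"],o["tool_rot"])
t=w(p,(324.3,217.4),o["tool_pos"][2]-.0473);print("tip from net",t, T.T@(t-o["tool_pos"]), pr(p,o["tool_pos"]+T@[0,0,.0473]))
E
python3 geo.py
```

```text
pivot [0.69391827 0.04156287] ang0 144.76309427572528 radii [0.1730083  0.15858445] rms mm 0.2030515302208919
eye [0.6032 0.105 ] r 0.1107 deg 0.28 tool rel [ 0.0027 -0.0301 -0.0001]
h0 [0.5881 0.0757] r 0.1111 deg 17.37 tool rel [-0.0303 -0.0312 -0.0002]
h1 [0.5828 0.0418] r 0.1111 deg 35.12 tool rel [-0.0632 -0.0215 -0.0003]
h2 [0.5883 0.0076] r 0.1109 deg -306.95 tool rel [-0.0916 -0.0019 -0.0004]
hole spacing [0.03428807 0.03460821]
TCP [0.62929493 0.08962917 0.13885417] [-2.65502273 -1.67924714 -0.00733706]
tip from net [0.6278458  0.09112712 0.09155417] [ 0.00054355 -0.00206595  0.04729768] [323.39865723 220.62269125]
```

step_arm(
  targets=[0.001,-0.01,0.01,0,0.002,-0.02,0.02,0,0.0024,-0.0283,0.03,0,0.0024,-0.0283,0.037,0,0.0024,-0.0283,0.037,0,0.0024,-0.0283,0.037,0,0.0024,-0.0283,0.037,0],
)

```text
t: 7.03
tool_pos: [0.6057, 0.1038, 0.1024]
tool_rot: [2.655, 1.679, 0.009]
contact_force: [-1.0, 0.1, -0.9]
opening: 0.0212
```

```bash
python3 - <<'E'
from h import *
p=imaging.get_image("wrist"); o=monitor.get_obs(); print(o["tool_pos"],o["tool_rot"],o["t"],o["opening"],o["contact_force"],o["wrist_torque"])
for n in ["tensioner_eye","pin_tip"]:
    print(n,[( [round(x,1) for x in m["uv"]],round(m["score"],2)) for m in imaging.mark_of(n,p)[:3]])
c=cv2.resize(np.clip(p["color"][140:290,240:420].astype(float)*2,0,255).astype(np.uint8),None,fx=4,fy=4,interpolation=cv2.INTER_CUBIC); save("w5",c)
E
```

```text
[0.60583493 0.10379901 0.10263567] [2.65471786 1.67849673 0.0094676 ] 7.0833 0.021239385611250598 [ 0.63267528 -0.32569115 -0.96575112] [-0.01202881  0.01450621  0.01536878]
tensioner_eye [([320.5, 205.9], 0.67)]
pin_tip [([323.4, 218.0], 0.96), ([322.4, 208.8], 0.22)]
```

View pics/w5.png

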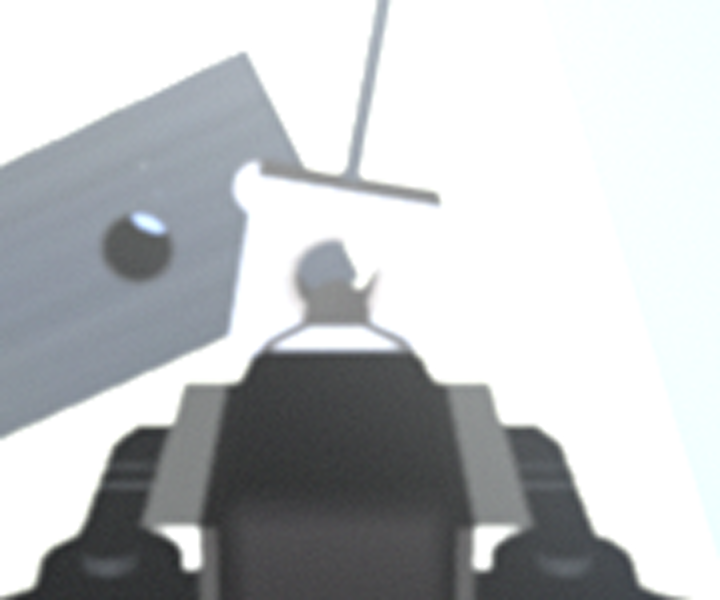

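```bash
python3 - <<'E'
from h import *
from scipy.spatial.transform import Rotation as Ro
p=imaging.get_image("wrist"); o=monitor.get_obs();T=Ro.from_rotvec(o["tool_rot"]).as_matrix()
for n,uv,z in [("eye",(324,210.5),.044),("tip",(323.4,218),o["tool_pos"][2]-.0473)]:
    P=w(p,uv,z);print(n,P.round(4),(T.T@(P-o["tool_pos"])).round(4))
print(T.round(4))
c=cv2.resize(p["color"][180:240,280:370],None,fx=8,fy=8,interpolation=cv2.INTER_CUBIC); save("w5c",c)
E
```

```text
eye [0.6039 0.1053 0.044 ] [ 0.0004 -0.0024  0.0585]
tip [0.6047 0.1045 0.0552] [-0.     -0.0013  0.0473]
[[ 0.4288  0.9034  0.0052]
 [ 0.9034 -0.4288  0.0026]
 [ 0.0046  0.0036 -1.    ]]
```

View pics/w5c.png

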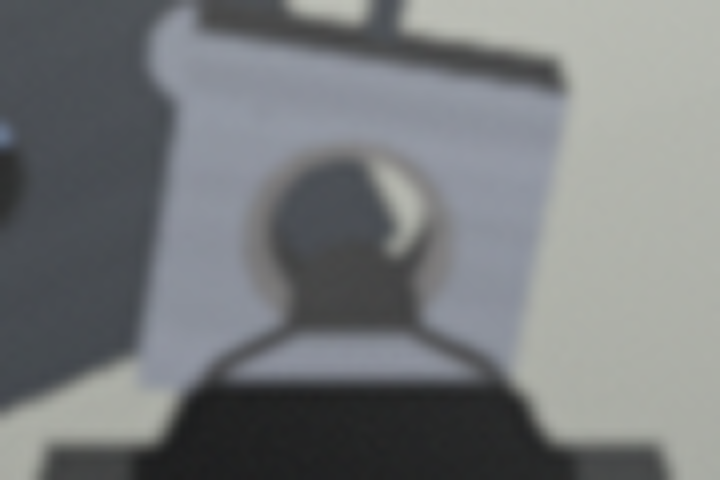

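step_arm(
  targets=[0.0003,-0.001,0.005,0,0.0003,-0.001,0.01,0,0.0003,-0.001,0.014,0,0.0003,-0.001,0.014,0],
)

```text
t: 7.57
tool_pos: [0.6039, 0.1045, 0.0868]
tool_rot: [-2.655, -1.678, -0.005]
contact_force: [0.6, 0.7, -1.2]
opening: 0.021
```

step_arm(
  targets=[0,0,0.003,0,0,0,0.005,0,0,0,0.005,0,0,0,0.005,0],
)

```text
t: 7.9
tool_pos: [0.6038, 0.1045, 0.0816]
tool_rot: [-2.655, -1.678, -0.005]
contact_force: [-0.1, -0.0, -1.6]
opening: 0.0213
```

```bash
python3 - <<'E'
from h import *
p=imaging.get_image("wrist"); o=monitor.get_obs(); print(o["tool_pos"],o["tool_rot"],o["t"],o["opening"],o["contact_force"],o["wrist_torque"])
for n in ["tensioner_eye","pin_tip"]:
    print(n,[( [round(x,1) for x in m["uv"]],round(m["score"],2)) for m in imaging.mark_of(n,p)[:3]])
c=cv2.resize(p["color"][170:290,250:400],None,fx=5,fy=5,interpolation=cv2.INTER_CUBIC); save("w6",c)
E
```

```text
[0.60386153 0.10454828 0.08180694] [-2.65461991 -1.67847326 -0.00528755] 7.95 0.021283579265226914 [-0.17954253 -0.68843724 -0.76394178] [-0.02261926  0.01589647 -0.02794794]
tensioner_eye [([326.3, 220.5], 0.93)]
pin_tip [([323.2, 216.8], 0.72)]
```

View pics/w6.png

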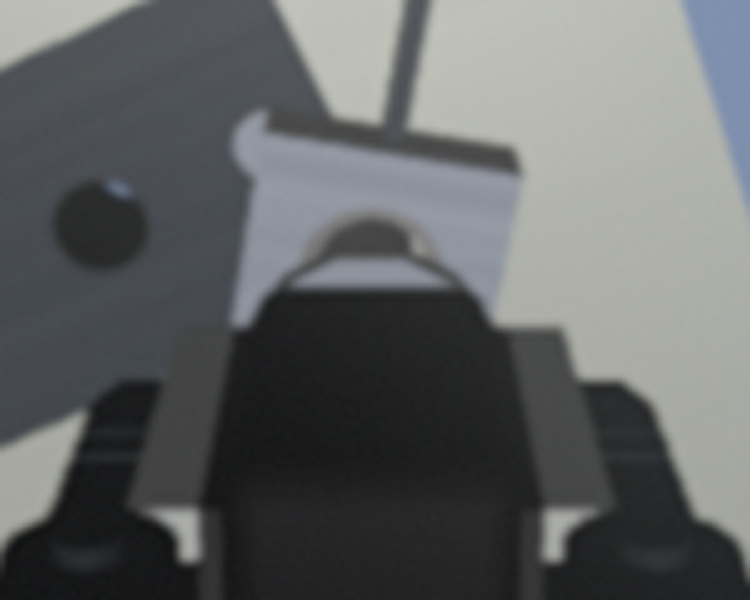

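```bash
python3 - <<'E'
from h import *
from scipy.spatial.transform import Rotation as Ro
o=monitor.get_obs();T=Ro.from_rotvec(o["tool_rot"]).as_matrix();print(o["tool_pos"])
C=np.array([.6939,.0416]); P0=np.array([.6024,.1051]); d=P0-C; r=np.hypot(*d);a=np.arctan2(d[1],d[0])
for k in range(0,36,2):
    b=a+np.radians(k); X=C+r*np.array([np.cos(b),np.sin(b)]); print(k,(T.T@np.r_[X-P0,0])[:2].round(4))
E
```

```text
[0.60397276 0.10455775 0.08202589]
0 [0. 0.]
2 [-0.0038 -0.0006]
4 [-0.0077 -0.001 ]
6 [-0.0116 -0.0013]
8 [-0.0155 -0.0015]
10 [-0.0194 -0.0015]
12 [-0.0232 -0.0014]
14 [-0.0271 -0.0011]
16 [-0.031  -0.0007]
18 [-0.0348 -0.0002]
20 [-0.0387  0.0004]
22 [-0.0425  0.0012]
24 [-0.0463  0.0021]
26 [-0.05    0.0032]
28 [-0.0537  0.0044]
30 [-0.0574  0.0057]
32 [-0.061   0.0071]
34 [-0.0645  0.0086]
```

step_arm(
  targets=[-0.0019,-0.0003,0,0,-0.0038,-0.0006,0,0,-0.0077,-0.001,0,0,-0.0116,-0.0013,0,0,-0.0155,-0.0015,0,0,-0.0194,-0.0015,0,0,-0.0232,-0.0014,0,0,-0.0271,-0.0011,0,0,-0.031,-0.0007,0,0,-0.0348,-0.0002,0,0,-0.0387,0.0004,0,0,-0.0387,0.0004,0,0],
)

```text
t: 9.05
tool_pos: [0.5887, 0.0697, 0.0827]
tool_rot: [-2.655, -1.677, -0.012]
contact_force: [4.0, 5.0, -1.9]
opening: 0.0211
```

```bash
python3 - <<'E'
from h import *
p=imaging.get_image("wrist"); o=monitor.get_obs(); print(o["tool_pos"],o["tool_rot"],o["t"],o["opening"],o["contact_force"],o["wrist_torque"])
save("w7",np.clip(p["color"].astype(float)*1.3,0,255).astype(np.uint8))
E
```

```text
[0.58871984 0.06987499 0.08274834] [-2.65533562 -1.67742763 -0.01205785] 9.1 0.02111219557463606 [ 4.47335702  5.61780506 -2.20763434] [ 1.00414273 -0.94148736 -0.00532145]
```

View pics/w7.png

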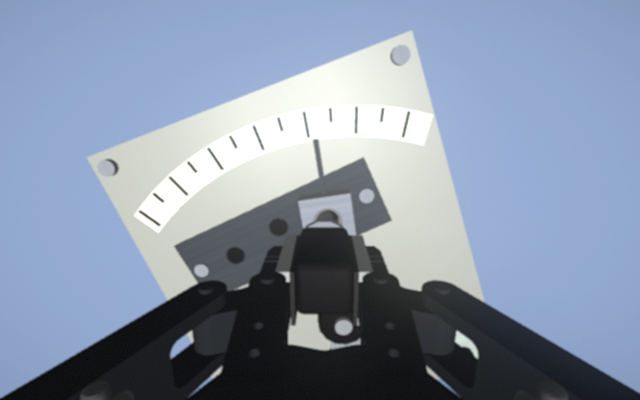

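```bash
python3 - <<'E'
from h import *
p=imaging.get_image("wrist")
c=cv2.resize(p["color"][90:290,120:440],None,fx=2.5,fy=2.5,interpolation=cv2.INTER_CUBIC); save("w7c",c)
c=cv2.resize(p["color"][180:280,220:400],None,fx=4.4,fy=4.4,interpolation=cv2.INTER_CUBIC); save("w7d",np.clip(c.astype(float)*1.3,0,255).astype(np.uint8))
E
```

View pics/w7c.png

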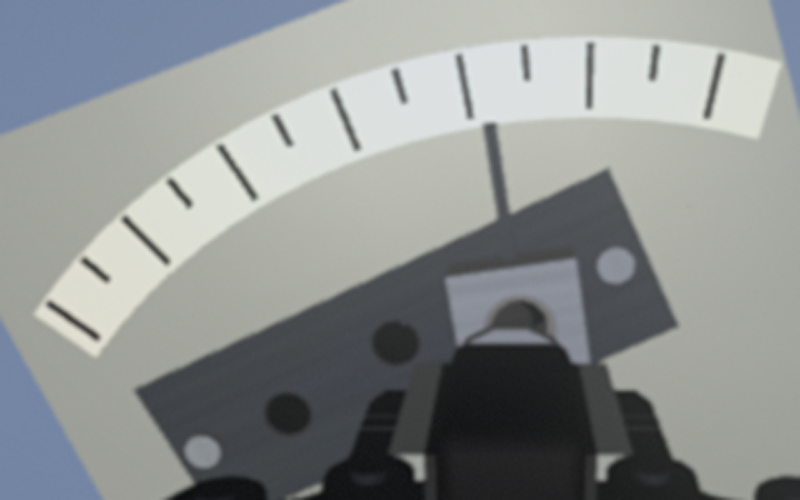

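View pics/w7d.png

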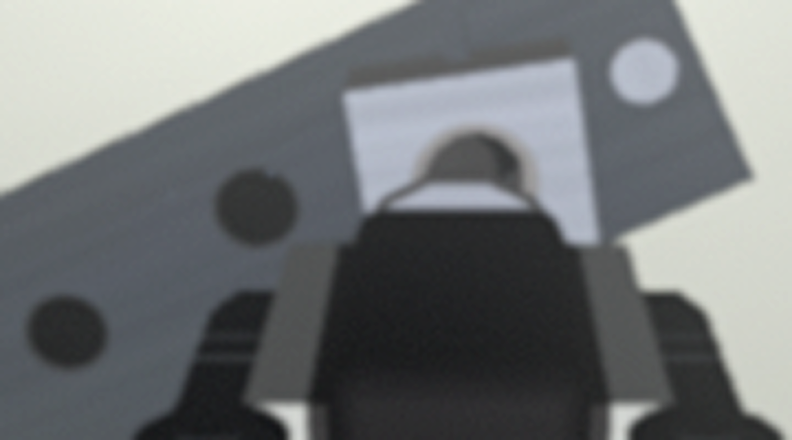

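```bash
sed -e 's#q=lambda a,b:.*#q=lambda a,b:(120+a/2.5,90+b/2.5)#' -e 's#^outer=.*#outer=[(721,56),(590,44),(460,56),(334,91),(220,147),(124,219),(49,304)]#' -e 's#^inner=.*#inner=[(707,117),(589,107),(470,117),(357,149),(255,198),(168,263),(98,339)]#' -e 's#(548,280),(433,314),(339,381)#(396,342),(288,413)#' -e '/^t=w/d' geo.py > geo2.py
cat >> geo2.py <<'E'
pt=w(p,q(489,126),.036)[:2]-x[:2]; print("pointer deg (z .036)",np.degrees(np.arctan2(pt[1],pt[0])-x[2]))
pt=w(p,q(489,126),.031)[:2]-x[:2]; print("pointer deg (z .031)",np.degrees(np.arctan2(pt[1],pt[0])-x[2]))
pin=o["tool_pos"]+T@[0,-.0015,.0473]; d=pin[:2]-x[:2]; print("pin",pin,np.hypot(*d),np.degrees(np.arctan2(d[1],d[0])-x[2]))
P=w(p,(325.9,222),.044);print("pin u",T.T@(P-o["tool_pos"]))
print("proj pin",pr(p,pin))
C=x[:2];h=holes[0];a=np.arctan2(d[1],d[0]);r=np.hypot(*d);hd=h-C;b=np.arctan2(hd[1],hd[0])%(2*np.pi);rh=np.hypot(*hd)
for k in np.linspace(0,1,9):
    g=a+k*(b-a); X=C+(r+k*(rh-r))*np.array([np.cos(g),np.sin(g)]); print(round(np.degrees(g-x[2]),1),(T.T@np.r_[X-pin[:2],0])[:2].round(4))
E
python3 geo2.py
```

```text
pivot [0.69364967 0.04168512] ang0 144.75538596599677 radii [0.17269712 0.15855666] rms mm 0.10012414450944038
eye [0.5942 0.1075] r 0.1192 deg 1.75 tool rel [ 0.0362 -0.0111  0.0002]
h0 [0.5825 0.0421] r 0.1111 deg 35.04 tool rel [-0.0279  0.0064 -0.0002]
h1 [0.5878 0.0081] r 0.111 deg -307.16 tool rel [-0.0563  0.0258 -0.0003]
hole spacing [0.03436506]
TCP [0.58873718 0.07003967 0.08272857] [-2.65511006 -1.6776798  -0.01207452]
pointer deg (z .036) 18.501010270762876
pointer deg (z .031) 18.563402257204164
pin [0.58766885 0.07091129 0.03542489] 0.10993681808471954 19.827432881787423
pin u [ 0.00131475 -0.00209796  0.03873173]
proj pin [323.63040689 218.01024995]
19.8 [ 0. -0.]
21.7 [-0.0036  0.0005]
23.6 [-0.0072  0.0012]
25.5 [-0.0108  0.002 ]
27.4 [-0.0143  0.0029]
29.3 [-0.0179  0.0039]
31.2 [-0.0214  0.0051]
33.1 [-0.0248  0.0063]
35.0 [-0.0283  0.0077]
```

step_arm(
  targets=[-0.0036,0.0005,0,0,-0.0072,0.0012,0,0,-0.0108,0.002,0,0,-0.0143,0.0029,0,0,-0.0179,0.0039,0,0,-0.0214,0.0051,0,0,-0.0248,0.0063,0,0,-0.0275,0.0073,0,0,-0.0291,0.0077,0,0,-0.0291,0.0077,0,0],
)

```text
t: 10.03
tool_pos: [0.5842, 0.0418, 0.0833]
tool_rot: [-2.654, -1.676, -0.02]
contact_force: [4.1, 8.3, -2.3]
opening: 0.0212
```

```bash
python3 - <<'E'
from h import *
p=imaging.get_image("wrist"); o=monitor.get_obs(); print(o["tool_pos"],o["tool_rot"],o["t"],o["opening"],o["contact_force"],o["wrist_torque"])
c=cv2.resize(p["color"][90:290,180:500],None,fx=2.5,fy=2.5,interpolation=cv2.INTER_CUBIC); save("w8c",c)
c=cv2.resize(p["color"][180:280,240:420],None,fx=4.4,fy=4.4,interpolation=cv2.INTER_CUBIC); save("w8d",np.clip(c.astype(float)*1.3,0,255).astype(np.uint8))
E
```

```text
[0.58421251 0.04188839 0.08325101] [-2.65434565 -1.6756293  -0.02014633] 10.0833 0.021314907088527086 [ 5.20984667  7.18842123 -1.72764919] [ 1.54388284 -1.09042744  0.05235222]
```

View pics/w8c.png

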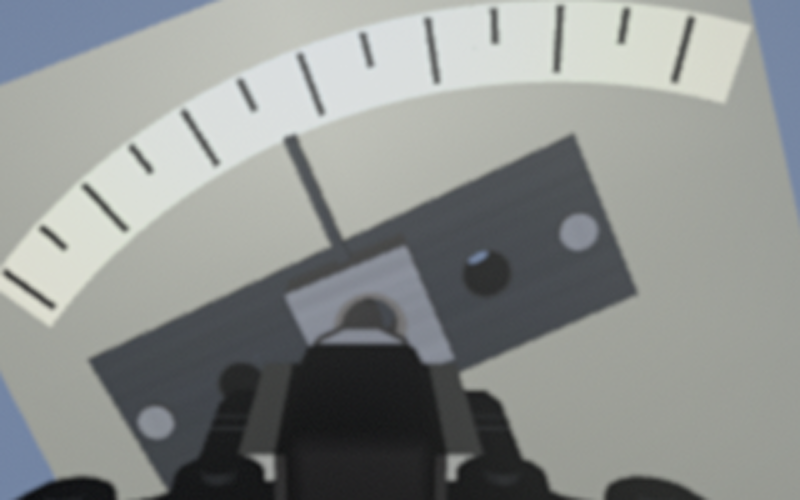

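View pics/w8d.png

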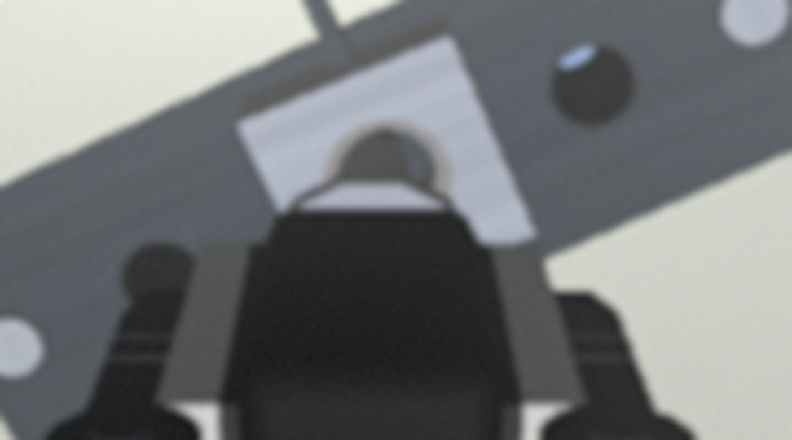

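```bash
sed -e 's#^q=lambda a,b:.*#q=lambda a,b:(180+a/2.5,90+b/2.5)#' -e 's#^outer=.*#outer=[(690,18),(560,6),(428,18),(301,54),(184,111),(84,185),(6,272)]#' -e 's#^inner=.*#inner=[(675,82),(557,71),(437,82),(322,114),(216,164),(127,230),(53,306)]#' -e 's#(396,342),(288,413)#(487,272),(239,380)#' -e 's#(489,126)#(291,138)#g' -e '/^C=x/,$d' geo2.py > geo3.py
python3 geo3.py
```

```text
pivot [0.69329283 0.04162969] ang0 144.6901865093302 radii [0.17254006 0.15829354] rms mm 0.13660694879248975
eye [0.6051 0.1108] r 0.1121 deg -2.82 tool rel [ 0.0712 -0.0107  0.0008]
h0 [0.5876 0.0759] r 0.1111 deg 17.35 tool rel [ 0.0321 -0.0115  0.0003]
h1 [0.5866 0.0077] r 0.1119 deg -307.06 tool rel [-0.0299  0.0169 -0.0003]
hole spacing [0.06815548]
TCP [0.58419141 0.04197622 0.08324148] [-2.65419545 -1.67576124 -0.02005717]
pointer deg (z .036) 32.993626304480046
pointer deg (z .031) 33.203983508448324
pin [0.58328287 0.04304754 0.03593855] 0.11001910140819751 34.571402297673615
pin u [ 0.0013215  -0.0018742   0.03925224]
proj pin [323.62550706 217.95979616]
```

step_arm(
  targets=[-0.0016,0.0004,0,0,-0.0032,0.0008,0,0,-0.0032,0.0008,0,0,-0.0032,0.0008,0,0],
)

```text
t: 10.47
tool_pos: [0.584, 0.0404, 0.0834]
tool_rot: [-2.653, -1.674, -0.027]
contact_force: [5.1, 7.6, -3.7]
opening: 0.0217
```

```bash
python3 - <<'E'
from h import *
p=imaging.get_image("wrist"); o=monitor.get_obs(); print(o["tool_pos"],o["tool_rot"],o["t"],o["opening"],o["contact_force"],o["wrist_torque"])
c=cv2.resize(p["color"][90:290,180:500],None,fx=2.5,fy=2.5,interpolation=cv2.INTER_CUBIC); save("w9c",c)
E
```

```text
[0.58404712 0.04038458 0.08342194] [-2.65260204 -1.6736616  -0.02657854] 10.5167 0.021156312251853136 [ 4.91957027  7.98211086 -3.68615503] [ 1.60480619 -0.95034425  0.03451995]
```

View pics/w9c.png

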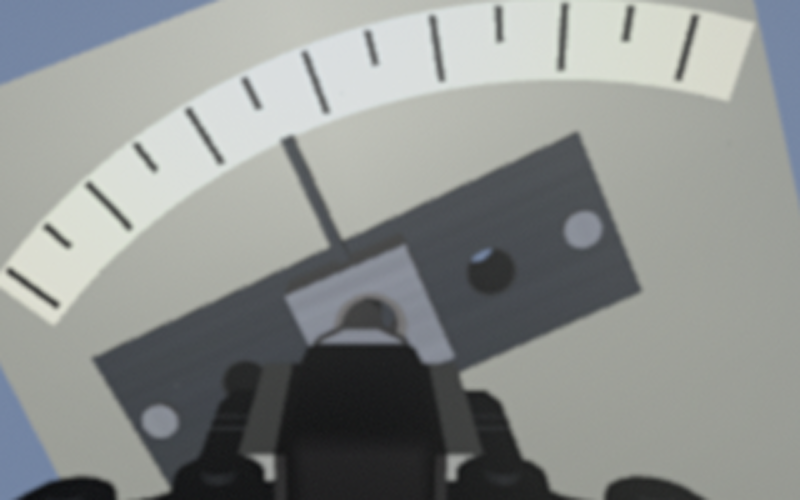

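step_arm(
  targets=[-0.0015,0.0005,0,0,-0.0029,0.001,0.0015,0,-0.0029,0.001,0.003,0,-0.0029,0.001,0.0045,0,-0.0029,0.001,0.006,0,-0.0029,0.001,0.0065,0,-0.0029,0.001,0.0065,0],
)

```text
t: 11.1
tool_pos: [0.5842, 0.0391, 0.0781]
tool_rot: [-2.651, -1.672, -0.032]
contact_force: [1.4, 7.2, 1.4]
opening: 0.0212
```

```bash
python3 - <<'E'
from h import *
p=imaging.get_image("wrist"); o=monitor.get_obs(); print(o["tool_pos"],o["tool_rot"],o["t"],o["opening"],o["contact_force"],o["wrist_torque"])
c=cv2.resize(p["color"][90:290,180:500],None,fx=2.5,fy=2.5,interpolation=cv2.INTER_CUBIC); save("w10c",c)
E
```

```text
[0.58418231 0.03910619 0.07806735] [-2.65055695 -1.67154218 -0.03183478] 11.15 0.021225788225587485 [1.71124521 7.32623988 3.05711545] [ 1.57900316 -0.30128268  0.08054049]
```

View pics/w10c.png

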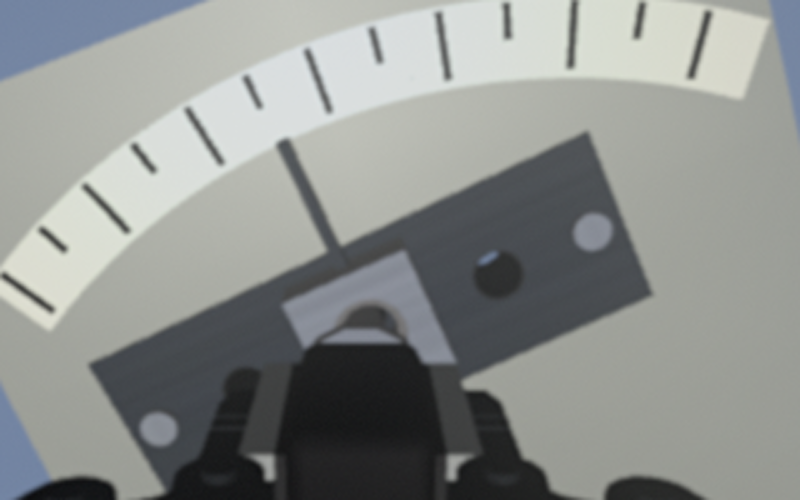

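```bash
sed -e 's#^outer=.*#outer=[(708,13),(575,2),(439,13),(307,49),(187,109),(84,185),(3,274)]#' -e 's#^inner=.*#inner=[(691,77),(571,67),(448,79),(329,111),(221,163),(128,230),(53,311)]#' -e 's#(487,272),(239,380)#(498,274),(239,380)#' -e 's#(291,138)#(284,142)#g' geo3.py > geo4.py
python3 geo4.py;  python3 - <<'E'
from h import *
p=imaging.get_image("wrist"); 
c=cv2.resize(p["color"][180:280,240:420],None,fx=4.4,fy=4.4,interpolation=cv2.INTER_CUBIC); save("w10d",np.clip(c.astype(float)*1.6,0,255).astype(np.uint8))
E
```

```text
pivot [0.69337498 0.0412935 ] ang0 144.62661263092795 radii [0.17263908 0.15842847] rms mm 0.11651395156590787
eye [0.6032 0.1073] r 0.1118 deg -0.82 tool rel [ 0.0697 -0.0123  0.0014]
h0 [0.5877 0.0755] r 0.1111 deg 17.41 tool rel [ 0.0344 -0.0125  0.0007]
h1 [0.5849 0.0071] r 0.1137 deg -307.13 tool rel [-0.0286  0.0145 -0.0005]
hole spacing [0.06850107]
TCP [0.58416428 0.03911064 0.07806311] [-2.65054422 -1.67156192 -0.03178606]
pointer deg (z .036) 34.23681576422122
pointer deg (z .031) 34.45240642484642
pin [0.58342492 0.04058182 0.03076798] 0.10995236365343737 -324.2557540023791
pin u [ 0.00135104 -0.00382828  0.03408389]
proj pin [323.51337469 218.0362118 ]
```

View pics/w10d.png

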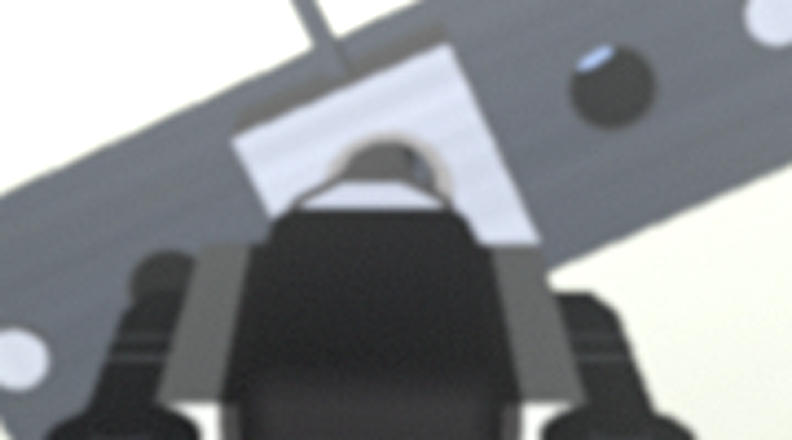

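step_arm(
  targets=[-0.0018,0,0.0005,0,-0.002,-0.0003,0.001,0,-0.0021,-0.0006,0.001,0,-0.0023,-0.0009,0.001,0,-0.0023,-0.0009,0.001,0],
)

```text
t: 11.67
tool_pos: [0.5838, 0.0391, 0.0782]
tool_rot: [-2.65, -1.67, -0.041]
contact_force: [5.5, 7.4, -0.1]
opening: 0.0213
```

```bash
python3 - <<'E'
from h import *
o=monitor.get_obs(); print(o["tool_pos"],o["tool_rot"],o["t"],o["opening"],o["contact_force"],o["wrist_torque"])
E
```

```text
[0.58378463 0.03913173 0.07819679] [-2.64989009 -1.67007732 -0.04127993] 11.6667 0.021333355782224856 [ 5.54026393  7.38040169 -0.11090803] [ 1.57929338 -1.09347217  0.00698481]
```

```bash
python3 - <<'E'
from h import *
from scipy.spatial.transform import Rotation as Ro
p=imaging.get_image("wrist"); o=monitor.get_obs();T=Ro.from_rotvec(o["tool_rot"]).as_matrix(); print(o["tool_pos"],o["contact_force"],T.round(4))
C=np.array([.6934,.0414])
for y in (-.0015,-.002): 
  for x in (0,.0013):
    pin=o["tool_pos"]+T@[x,y,.0473]; d=pin[:2]-C; print(x,y,pin,np.hypot(*d),(np.degrees(np.arctan2(d[1],d[0]))-144.65)%360)
c=cv2.resize(p["color"][90:290,180:500],None,fx=2.5,fy=2.5,interpolation=cv2.INTER_CUBIC); save("w11c",c)
c=cv2.resize(p["color"][180:280,240:420],None,fx=4.4,fy=4.4,interpolation=cv2.INTER_CUBIC); save("w11d",np.clip(c.astype(float)*1.6,0,255).astype(np.uint8))
E
```

```text
[0.5837969  0.03911643 0.07821224] [ 4.82611487  8.78585889 -1.85559722] [[ 0.4312  0.9021  0.0174]
 [ 0.9018 -0.4315  0.0217]
 [ 0.0271  0.0064 -0.9996]]
0 -0.0015 [0.58326909 0.04078886 0.03092096] 0.11013260434686879 35.66794301176668
0.0013 -0.0015 [0.58382966 0.04196126 0.03095617] 0.10957177272850234 35.05651283120551
0 -0.002 [0.58281805 0.04100462 0.03091777] 0.11058265687137286 35.554857986679735
0.0013 -0.002 [0.58337862 0.04217702 0.03095297] 0.11002412037519971 34.945360011145794
```

View pics/w11c.png

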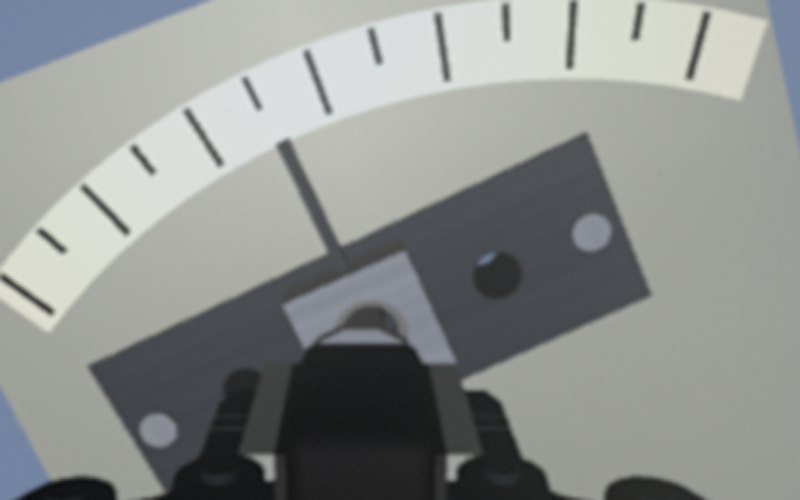

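View pics/w11d.png

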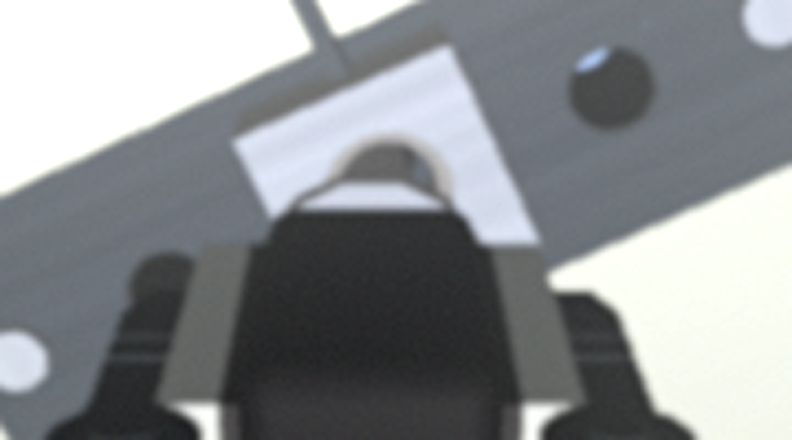

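step_arm(
  targets=[-0.0018,-0.0004,0.001,0,-0.0021,-0.0009,0.002,0,-0.0023,-0.0013,0.0025,0,-0.0025,-0.0015,0.0025,0,-0.0025,-0.0015,0.0025,0],
)

```text
t: 12.13
tool_pos: [0.5834, 0.0392, 0.0778]
tool_rot: [-2.65, -1.669, -0.052]
contact_force: [4.6, 7.4, 1.7]
opening: 0.0215
```

```bash
cat > st.py <<'E'
from h import *
from scipy.spatial.transform import Rotation as Ro
o=monitor.get_obs();T=Ro.from_rotvec(o["tool_rot"]).as_matrix(); print("t",o["t"],o["tool_pos"].round(4),"F",o["contact_force"].round(1),"Ftool",(T.T@o["contact_force"]).round(1),"z",T[:,2].round(3),o["wrist_torque"].round(2),o["opening"])
C=np.array([.6934,.0414])
for y,x in ((-.0018,0),(-.0018,.0013)):
    pin=o["tool_pos"]+T@[x,y,.0473]; d=pin[:2]-C; print(x,y,pin.round(4),np.hypot(*d).round(4),((np.degrees(np.arctan2(d[1],d[0]))-144.65)%360).round(2))
E
python3 st.py
```

```text
t 12.1333 [0.5834 0.0392 0.0778] F [4.6 7.4 1.7] Ftool [ 8.7  1.  -1.4] z [ 0.023  0.026 -0.999] [ 1.6  -0.97 -0.03] 0.021517403687394843
0 -0.0018 [0.5829 0.0412 0.0305] 0.1105 35.46
0.0013 -0.0018 [0.5834 0.0424 0.0306] 0.11 34.85
```

step_arm(
  targets=[-0.0014,0.0003,0.0015,0,-0.0014,0.0003,0.003,0,-0.0014,0.0003,0.0035,0,-0.0018,0.0005,0.0035,0,-0.0022,0.0007,0.0035,0,-0.0026,0.0009,0.0035,0,-0.003,0.0011,0.0035,0,-0.0034,0.0013,0.0035,0],
)

```text
t: 12.8
tool_pos: [0.5839, 0.0375, 0.0757]
tool_rot: [-2.648, -1.667, -0.059]
contact_force: [1.6, 9.5, 2.2]
opening: 0.0216
```

```bash
python3 st.py
```

```text
t 12.8 [0.5839 0.0375 0.0757] F [1.6 9.5 2.2] Ftool [ 9.3 -2.7 -1.9] z [ 0.025  0.03  -0.999] [ 1.86 -0.33  0.  ] 0.021597898676328057
0 -0.0018 [0.5834 0.0398 0.0284] 0.11 36.2
0.0013 -0.0018 [0.584  0.0409 0.0284] 0.1094 35.59
```

```bash
python3 - <<'E'
from h import *
p=imaging.get_image("wrist")
c=cv2.resize(p["color"][90:290,180:500],None,fx=2.5,fy=2.5,interpolation=cv2.INTER_CUBIC); save("w12c",c)
c=cv2.resize(p["color"][180:300,240:420],None,fx=4.4,fy=4.4,interpolation=cv2.INTER_CUBIC); save("w12d",np.clip(c.astype(float)*1.6,0,255).astype(np.uint8))
E
```

```text
(no output)
```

View pics/w12c.png

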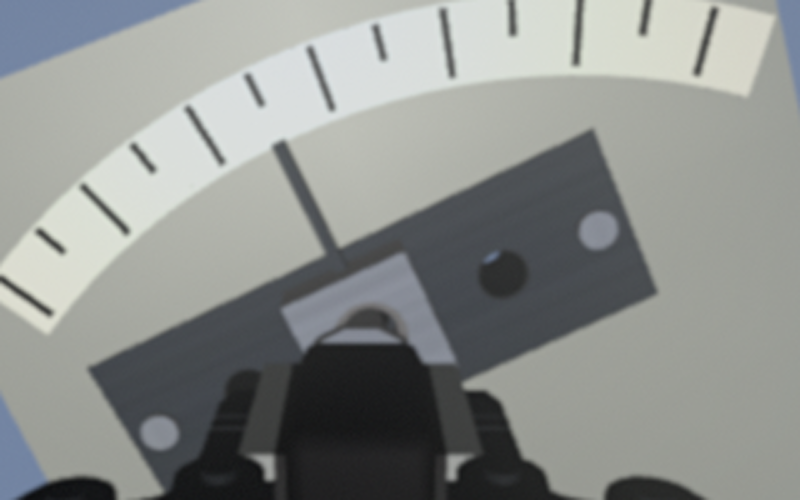

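View pics/w12d.png

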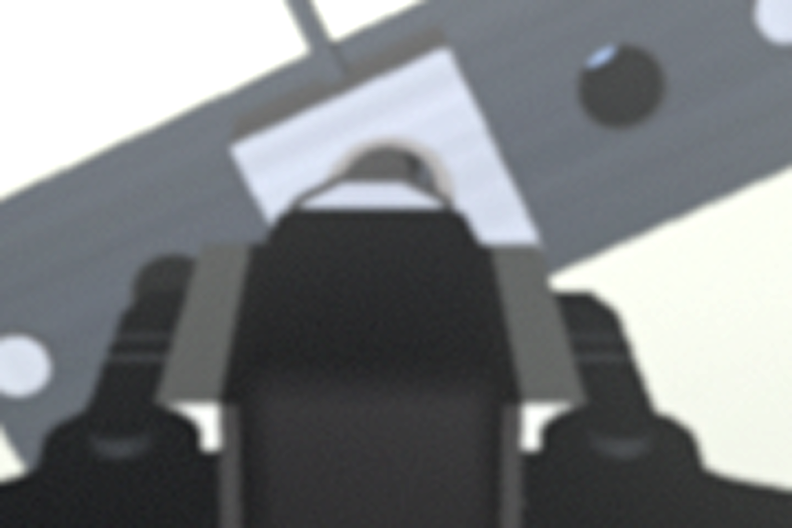

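step_arm(
  targets=[-0.0015,0.0003,0.002,0,-0.0017,0,0.0035,0,-0.0018,-0.0003,0.004,0,-0.0019,-0.0006,0.004,0,-0.002,-0.0009,0.004,0,-0.0021,-0.0012,0.004,0,-0.0021,-0.0015,0.004,0],
)

```text
t: 13.43
tool_pos: [0.5834, 0.038, 0.0732]
tool_rot: [-2.647, -1.665, -0.069]
contact_force: [4.8, 7.0, 0.2]
opening: 0.0214
```

```bash
python3 st.py
```

```text
t 13.4333 [0.5834 0.038  0.0732] F [4.8 7.  0.2] Ftool [8.4 1.2 0.2] z [ 0.03   0.035 -0.999] [ 1.51 -1.19 -0.  ] 0.02139182254784549
0 -0.0018 [0.5832 0.0404 0.0259] 0.1102 35.85
0.0013 -0.0018 [0.5838 0.0416 0.026 ] 0.1096 35.24
```

step_arm(
  targets=[-0.0013,0,0.0015,0,-0.0013,0,0.003,0,-0.0013,0,0.0045,0,-0.0013,0,0.006,0,-0.0013,0,0.0075,0,-0.0013,0,0.008,0,-0.0013,0,0.008,0],
)

```text
t: 14.02
tool_pos: [0.5838, 0.0388, 0.0665]
tool_rot: [-2.646, -1.663, -0.075]
contact_force: [1.1, 7.6, 2.1]
opening: 0.0212
```

```bash
python3 st.py
```

```text
t 14.0167 [0.5838 0.0388 0.0665] F [1.1 7.6 2.1] Ftool [ 7.4 -2.3 -1.8] z [ 0.032  0.039 -0.999] [ 1.53 -0.38  0.03] 0.021157435855279277
0 -0.0018 [0.5836 0.0414 0.0193] 0.1098 35.37
0.0013 -0.0018 [0.5842 0.0425 0.0193] 0.1092 34.75
```

step_arm(
  targets=[-0.0006,-0.0003,0.0015,0,-0.0007,-0.0004,0.003,0,-0.0008,-0.0005,0.0045,0,-0.0009,-0.0006,0.006,0,-0.001,-0.0006,0.0075,0,-0.0011,-0.0007,0.009,0,-0.0011,-0.0007,0.0105,0,-0.0012,-0.0007,0.011,0,-0.0012,-0.0007,0.011,0],
)

```text
t: 14.77
tool_pos: [0.5837, 0.0393, 0.0571]
tool_rot: [-2.645, -1.663, -0.079]
contact_force: [1.4, 5.7, 3.1]
opening: 0.0215
```

```bash
python3 st.py
```

```text
t 14.7667 [0.5837 0.0393 0.0571] F [1.4 5.7 3.1] Ftool [ 5.9 -1.1 -2.8] z [ 0.034  0.041 -0.999] [ 1.09 -0.2   0.04] 0.02152223347063147
0 -0.0018 [0.5837 0.042  0.0098] 0.1097 35.04
0.0013 -0.0018 [0.5843 0.0432 0.0099] 0.1091 34.43
```

step_arm(
  targets=[-0.0004,-0.0002,0.0015,0,-0.0005,-0.0003,0.003,0,-0.0006,-0.0003,0.0045,0,-0.0006,-0.0003,0.0055,0,-0.0006,-0.0003,0.0055,0,-0.0006,-0.0003,0.0055,0],
)

```text
t: 15.27
tool_pos: [0.5839, 0.0393, 0.0536]
tool_rot: [-2.645, -1.663, -0.08]
contact_force: [-1.8, 5.4, 9.2]
opening: 0.0216
```

```bash
python3 st.py;  python3 - <<'E'
from h import *
p=imaging.get_image("wrist")
c=cv2.resize(p["color"][170:330,220:430],None,fx=3.8,fy=3.7,interpolation=cv2.INTER_CUBIC); save("w13d",np.clip(c.astype(float)*1.6,0,255).astype(np.uint8))
E
```

```text
t 15.2667 [0.5839 0.0393 0.0536] F [-1.8  5.4  9.2] Ftool [ 4.5 -3.9 -9. ] z [ 0.035  0.042 -0.999] [0.66 0.38 0.05] 0.021559768166575708
0 -0.0018 [0.5839 0.0421 0.0064] 0.1095 34.99
0.0013 -0.0018 [0.5844 0.0433 0.0064] 0.109 34.37
```

View pics/w13d.png

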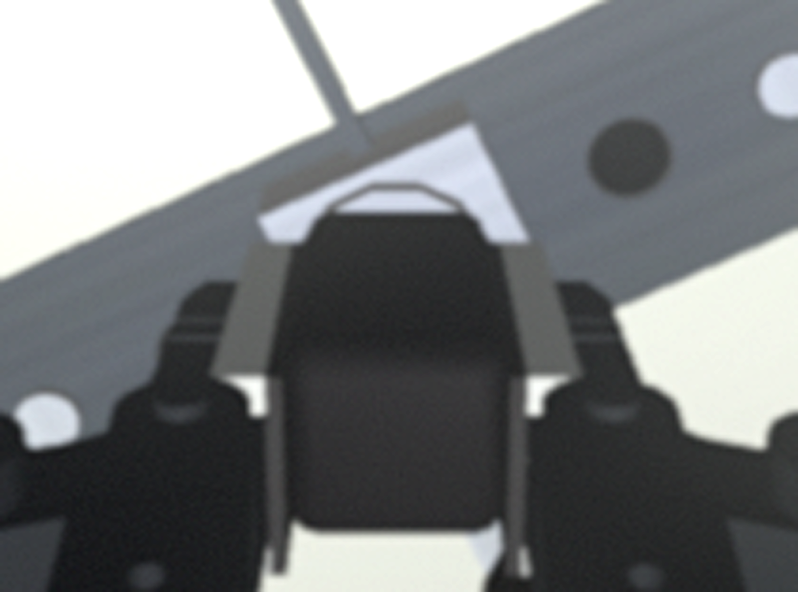

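step_arm(
  targets=[0.0002,0,0,0,0.0004,0,0,0,0.0005,0,0,0,0.0005,0,0,0],
)

```text
t: 15.65
tool_pos: [0.5838, 0.0396, 0.0538]
tool_rot: [-2.644, -1.663, -0.079]
contact_force: [-1.9, 0.8, 4.6]
opening: 0.0212
```

```bash
python3 st.py
```

```text
t 15.65 [0.5838 0.0396 0.0538] F [-1.9  0.8  4.6] Ftool [ 0.1 -2.  -4.7] z [ 0.034  0.041 -0.999] [0.24 0.28 0.07] 0.021166066156918625
0 -0.0018 [0.5838 0.0423 0.0066] 0.1096 34.89
0.0013 -0.0018 [0.5843 0.0434 0.0067] 0.1091 34.27
```

step_arm(
  targets=[0,0,0,0,0,0,0,0,0,0,0,0,0,0,0,0,0,0,0,0,0,0,0,0],
  grip=0.045,
)

```text
t: 16.15
tool_pos: [0.5837, 0.0394, 0.0537]
tool_rot: [-2.645, -1.662, -0.078]
contact_force: [0.0, 0.1, -0.1]
opening: 0.0452
```

```bash
python3 st.py;  python3 - <<'E'
from h import *
p=imaging.get_image("wrist")
c=cv2.resize(p["color"][90:330,160:480],None,fx=2.5,fy=2.5,interpolation=cv2.INTER_CUBIC); save("w14d",np.clip(c.astype(float)*1.4,0,255).astype(np.uint8))
E
```

```text
t 16.15 [0.5837 0.0394 0.0537] F [ 0.   0.1 -0.1] Ftool [ 0.1 -0.   0.1] z [ 0.033  0.041 -0.999] [0.01 0.07 0.05] 0.04519984296154018
0 -0.0018 [0.5837 0.0421 0.0065] 0.1097 34.99
0.0013 -0.0018 [0.5843 0.0433 0.0065] 0.1092 34.38
```

View pics/w14d.png

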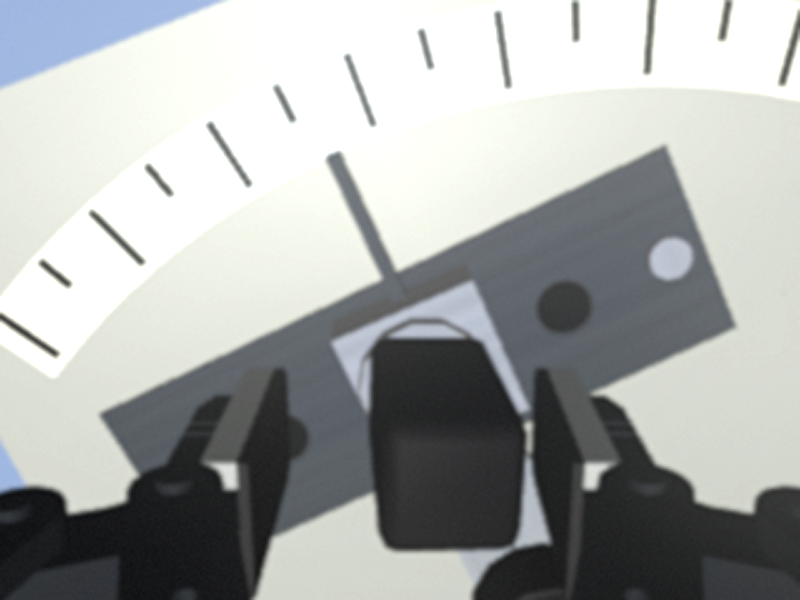

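step_arm(
  targets=[0.001,0,0,0,0.002,0,0,0,0.003,0,0,0,0.003,0,-0.003,0,0.0035,0,-0.008,0,0.004,0,-0.015,0,0.005,0,-0.025,0,0.006,0,-0.04,0,0.007,0,-0.06,0,0.007,0,-0.085,0,0.007,0,-0.11,0,0.007,0,-0.11,0],
)

```text
t: 17.2
tool_pos: [0.5868, 0.0409, 0.172]
tool_rot: [-2.65, -1.666, -0.094]
contact_force: [0.2, -0.1, 1.6]
opening: 0.0448
```

```bash
python3 st.py;  python3 - <<'E'
from h import *
p=imaging.get_image("wrist")
for n in ["pin_grip","tensioner_eye"]:
    print(n,[( [round(x,1) for x in m["uv"]],round(m["score"],2)) for m in imaging.mark_of(n,p)[:3]])
c=cv2.resize(p["color"],None,fx=1.2,fy=1.2,interpolation=cv2.INTER_CUBIC); save("w15",np.clip(c.astype(float)*1.4,0,255).astype(np.uint8))
c=cv2.resize(p["color"][100:260,220:430],None,fx=3.8,fy=3.7,interpolation=cv2.INTER_CUBIC); save("w15d",np.clip(c.astype(float)*1.3,0,255).astype(np.uint8))
s=imaging.get_image("side"); save("s15",cv2.resize(s["color"][140:270,250:420],None,fx=4.5,fy=4.5,interpolation=cv2.INTER_CUBIC))
E
```

```text
t 17.2 [0.5868 0.0409 0.172 ] F [ 0.2 -0.1  1.6] Ftool [ 0.1  0.3 -1.6] z [ 0.045  0.04  -0.998] [-0.02 -0.01 -0.01] 0.04479445200922299
0 -0.0018 [0.5873 0.0436 0.1248] 0.1061 34.16
0.0013 -0.0018 [0.5879 0.0448 0.1248] 0.1056 33.52
pin_grip [([315.7, 185.9], 0.95)]
tensioner_eye [([316.3, 176.4], 0.83)]
```

View pics/w15.png

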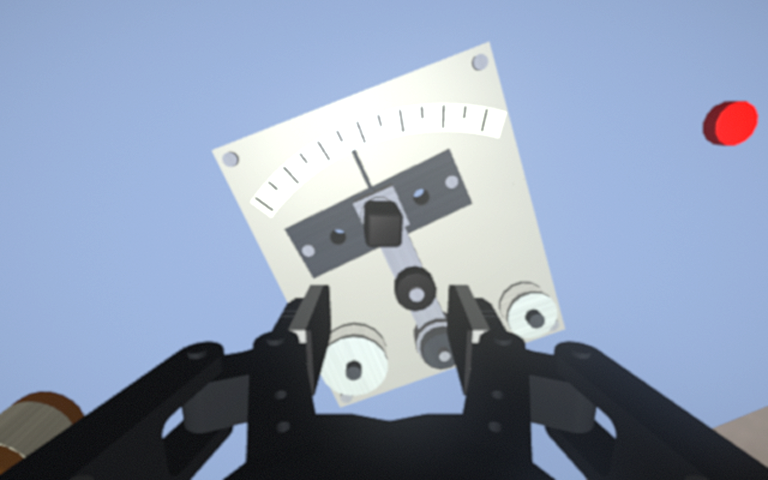

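View pics/w15d.png

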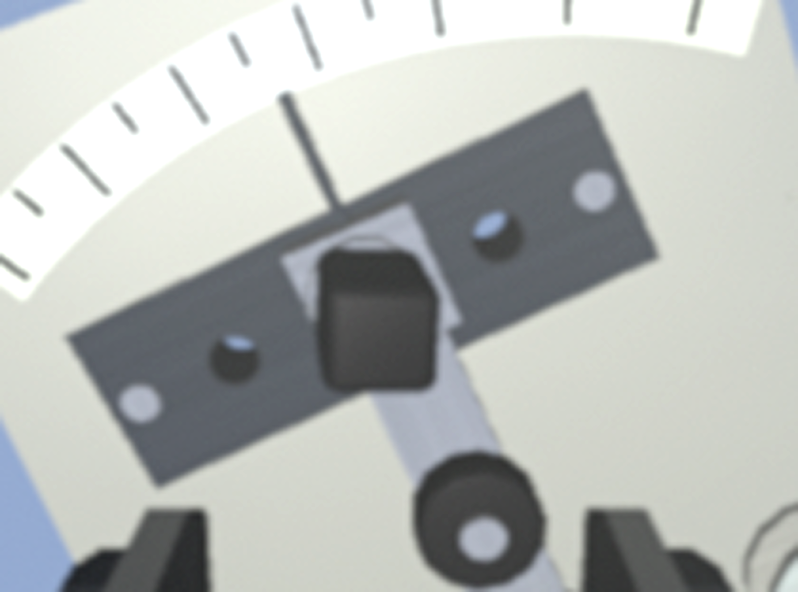

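View pics/s15.png

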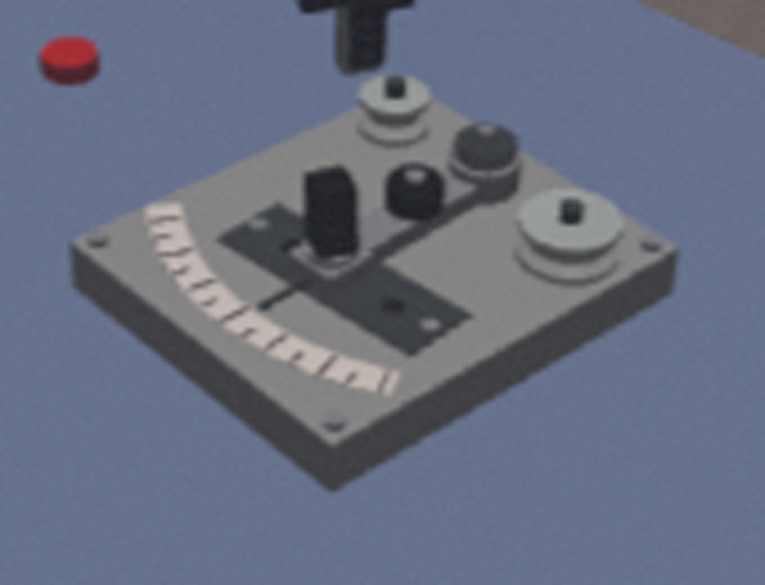

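```bash
python3 - <<'E'
from h import *
from scipy.optimize import least_squares
p=imaging.get_image("wrist")
q=lambda a,b:(220+a/3.8,100+b/3.7)
C=None
hs=np.array([w(p,q(*u),.030) for u in [(497,237),(235,358)]]); print("side holes",hs.round(4),np.linalg.norm(hs[0]-hs[1]))
M=hs.mean(0)[:2]; 
# middle hole: from chord midpoint outward by r(1-cos18)
d=(hs[1]-hs[0])[:2]; d/=np.hypot(*d); n=np.array([d[1],-d[0]]); 
piv=np.array([.6934,.0414]); n=n*np.sign(n@(M-piv)); mid=M+n*.110*(1-np.cos(np.radians(18))); pv=M-n*.110*np.cos(np.radians(18))
print("mid hole",mid.round(4),"pivot",pv.round(4))
top=np.array([w(p,q(*u),.088) for u in [(330,293),(437,293),(432,387),(325,387)]]); print("grip top",top.mean(0).round(4),np.linalg.norm(np.diff(top,axis=0),axis=1).round(4))
l=top.mean(0)[:2]-mid; print("top minus hole mm",l*1e3, "lean about",np.hypot(*l)/.058)
g=np.array([wd(p,q(a,b))[0][2] for a in range(350,420,12) for b in range(320,375,12)]); print("grip top z depth",np.median(g),g.min(),g.max())
print("deck z depth",[wd(p,q(*u))[0][2].round(4) for u in [(600,400),(200,550)]], "arm top",wd(p,q(430,380))[0][2])
pe=w(p,q(286,98),.036)[:2]-pv; h=mid-pv; print("pointer minus hole deg",np.degrees(np.arctan2(pe[1],pe[0])-np.arctan2(h[1],h[0])))
sq=np.array([w(p,q(*u),.044) for u in [(282,257),(409,204),(461,323)]])[:,:2]; e=(sq[0]+sq[2])/2; print("eye from square",e,"size",np.linalg.norm(np.diff(sq,axis=0),axis=1),"eye-hole mm",(e-mid)*1e3)
E
```

```text
side holes [[0.5801 0.0756 0.03  ]
 [0.5797 0.0104 0.03  ]] 0.06513521952316845
mid hole [0.5745 0.043 ] pivot [0.6845 0.0425]
grip top [0.5749 0.0468 0.088 ] [0.0189 0.018  0.0193]
top minus hole mm [0.37766134 3.76909882] lean about 0.06530986683535195
grip top z depth 0.08791403689475821 0.08409761059225405 0.08907563969880838
deck z depth [np.float64(0.0295), np.float64(0.1691)] arm top 0.08711324261053269
pointer minus hole deg -1.8082767102671378
eye from square [0.57581369 0.0463498 ] size [0.0289405  0.02879522] eye-hole mm [1.30798302 3.32073088]
```

step_arm(
  targets=[0,0,0,0,0,0,0,0,0,0,0,0,0,0,0,0,0,0,0,0,0,0,0,0],
)

```text
t: 17.95
tool_pos: [0.5822, 0.0413, 0.1627]
tool_rot: [-2.643, -1.662, -0.075]
contact_force: [0.1, -1.0, -0.2]
opening: 0.0448
```

```bash
python3 st.py; python3 - <<'E'
from h import *
p=imaging.get_image("wrist")
c=cv2.resize(p["color"][70:230,170:430],None,fx=3,fy=3,interpolation=cv2.INTER_CUBIC); save("w16",np.clip(c.astype(float)*1.1,0,255).astype(np.uint8))
E
```

```text
t 17.95 [0.5822 0.0413 0.1627] F [ 0.1 -1.  -0.2] Ftool [-0.8  0.5  0.1] z [ 0.031  0.041 -0.999] [-0.02 -0.05  0.02] 0.044763677634135524
0 -0.0018 [0.5821 0.044  0.1154] 0.1113 34.0
0.0013 -0.0018 [0.5827 0.0452 0.1155] 0.1108 33.39
```

View pics/w16.png

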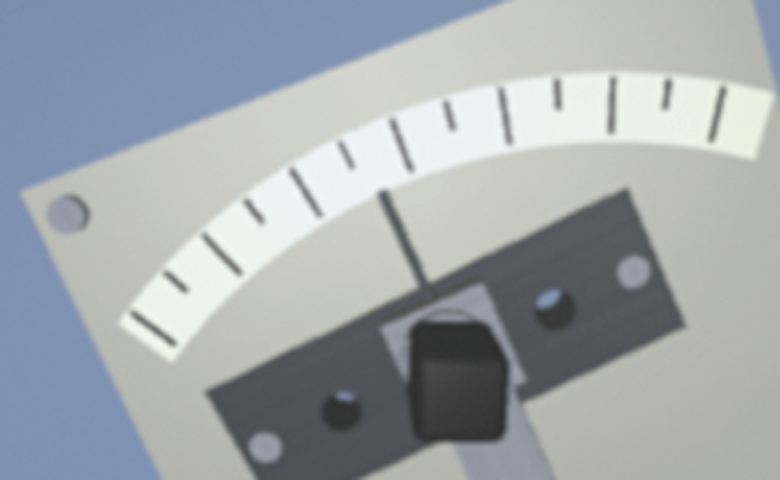

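```bash
python3 - <<'E'
from h import *
from scipy.optimize import least_squares
p=imaging.get_image("wrist")
q=lambda a,b:(170+a/3,70+b/3)
outer=[(723,88),(614,77),(502,88),(393,120),(293,169),(205,235),(133,313)]
inner=[(712,141),(611,133),(510,143),(411,171),(321,216),(240,272),(174,345)]
W=lambda u,z:w(p,q(*u),z)[:2]
O=np.array([W(u,.0295) for u in outer]);I=np.array([W(u,.0295) for u in inner]);th=np.radians(np.arange(0,61,10))
f=lambda x:np.concatenate([P-np.c_[x[0]+R*np.cos(x[2]+th),x[1]+R*np.sin(x[2]+th)] for P,R in((O,x[3]),(I,x[4]))]).ravel()
s=least_squares(f,[.69,.04,2.52,.172,.158]);x=s.x;print(x,np.sqrt((s.fun**2).mean())*1e3)
C=x[:2]
def pol(P): d=P-C; return np.hypot(*d).round(4),((np.degrees(np.arctan2(d[1],d[0])-x[2]))%360).round(2)
print("holes",pol(W((555,307),.03)),pol(W((342,411),.03)))
print("pointer",pol(W((384,192),.036)),pol(W((384,192),.031)))
sq=[W(u,.044) for u in [(381,329),(485,283),(526,382)]]
print("eye from square",pol((sq[0]+sq[2])/2),np.linalg.norm(sq[0]-sq[1]),np.linalg.norm(sq[2]-sq[1]))
t=[W(u,.088) for u in [(414,363),(505,363),(503,438),(416,438)]]; print("top",pol(np.mean(t,0)))
E
```

```text
[0.69376834 0.04159848 2.52501178 0.17267422 0.15852298] 0.19909404168903158
holes (np.float64(0.1117), np.float64(17.46)) (np.float64(0.1109), np.float64(52.96))
pointer (np.float64(0.1566), np.float64(33.19)) (np.float64(0.1562), np.float64(33.3))
eye from square (np.float64(0.1098), np.float64(33.43)) 0.030361226694377113 0.029862671449604004
top (np.float64(0.1112), np.float64(33.53))
```

```bash
python3 - <<'E'
from h import *
print(monitor.get_obs()["t"]); print(ticket.finish_job())
E
```

```text
18.05
the job is handed in; nothing more can be done
None
```

I took the black lock pin from its stand, put it through the resting arm's eye and pushed the arm round to about 34° on the scale. There I felt for the middle hole (measured at about 35.1°), seated the pin fully home, let go and backed off. The job was handed in at 18.05 s. It reports no verdict, so the results below are my own measurements.

**Last checks**
- **Pin depth:** the top of the grip stood about 88 mm above the bench, which puts the tip near 6 mm, fully home.
- **Lean:** about 0.04–0.07 rad, against the limit of 0.2.
- **Arm:** the pointer read about 33.3° (0.58 rad) after release, and two looks about 0.8 s apart agreed within 0.1°. The limits are 0.36 to 0.67 rad.
- **Force:** the readings I saw stayed at about 10 N or less, including when the collar came down on the arm (sideways and down together about 11 N). I checked the force only at the end of each move, so a brief peak in between could have been missed.
- **Robot clear:** the gripper was about 11 cm above the seated height, with the contact force near zero.

**Disagreements and gaps**
- **Eye offset:** the pointer and the eye put the arm 1.7–1.9° short of the hole. That is about 3.4 mm, where the clearances allow about 2.5 mm. I put the tip at most 4 mm from the eye's axis, against the 5 mm limit, so this is the tightest margin.
- **First try at the hole:** the pin sat on the plate or its edge at first, and light presses with small sweeps along and outward found it. The tool tilted by about 0.05 rad while doing this.
- **Mortar, bottle and cap:** I did not measure them again at the end. The arm never came near them.

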